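# Unload the wire rewinder and wind its spring

### The job

The rewinding job is done. First slide every wire spool up off its spindle and stand it upright in the tray; then lift the cover plate off the spring box, lay it flat on the rubber mat, wind the key clockwise in part turns until it comes to its stop, and finally put the cover back so that it lies flush on the four pillars of the box over both pins. Leave the other things on the bench as they are.

Things in the scene. Friction and masses are not known exactly. Their poses are not given: they have to be found in the camera images.
- spool1: wire spool, may be absent: black flanged body 78 mm across and 42 mm high wound with copper wire, with a solid round grey grip neck 33 mm across on top that rises to 68 mm above its underside; a straight bore 24 mm wide and 40 mm deep from below, 0.3 to 0.65 kg. Origin at the centre of its underside, z up its axis. Starts threaded on spindle 1; grip it by the neck.
- spool2: wire spool, may be absent: black flanged body 78 mm across and 42 mm high wound with copper wire, with a solid round grey grip neck 33 mm across on top that rises to 68 mm above its underside; a straight bore 24 mm wide and 40 mm deep from below, 0.3 to 0.65 kg. Origin at the centre of its underside, z up its axis. Starts threaded on spindle 2; grip it by the neck.
- spool3: wire spool, may be absent: black flanged body 78 mm across and 42 mm high wound with copper wire, with a solid round grey grip neck 33 mm across on top that rises to 68 mm above its underside; a straight bore 24 mm wide and 40 mm deep from below, 0.3 to 0.65 kg. Origin at the centre of its underside, z up its axis. Starts threaded on spindle 3; grip it by the neck.
- spool4: wire spool, may be absent: black flanged body 78 mm across and 42 mm high wound with copper wire, with a solid round grey grip neck 33 mm across on top that rises to 68 mm above its underside; a straight bore 24 mm wide and 40 mm deep from below, 0.3 to 0.65 kg. Origin at the centre of its underside, z up its axis. Starts threaded on spindle 4; grip it by the neck.
- spindle1 (a point): foot of an upright plain spindle, 18 mm across and 36 mm tall, on the rack plate; the point is where a spool's underside rests, 14 mm above the bench
- spindle2 (a point): foot of an upright plain spindle, 18 mm across and 36 mm tall, on the rack plate; the point is where a spool's underside rests, 14 mm above the bench
- spindle3 (a point): foot of an upright plain spindle, 18 mm across and 36 mm tall, on the rack plate; the point is where a spool's underside rests, 14 mm above the bench
- spindle4 (a point): foot of an upright plain spindle, 18 mm across and 36 mm tall, on the rack plate; the point is where a spool's underside rests, 14 mm above the bench
- rack: fixed grey rack plate 190 x 190 x 14 mm carrying four spindles at 50 mm either side of its centre in x and y. Origin at the centre of its underside.
- tray: fixed open aluminium tray 210 x 210 mm outside, walls 4 mm thick and 30 mm high, inner floor 5 mm above the bench; it holds four spools standing two by two, 50 mm either side of its centre. Origin at the centre of its underside, x and y along its walls.
- spring_box: fixed blue spring box: a flat case 154 (x) x 176 (y) x 26 mm high with a square pillar 22 x 22 mm at each corner, pillar tops 72 mm above the bench, sides open; the winding key stands in the middle of the case. Two upright pins stand on two opposite pillars, at (67, 78) and (-67, -78) mm from centre: 9 mm across, 15 mm tall, tips tapered to 4 mm. Origin at the centre of its underside.
- key (a joint): angle in rad of the winding key in the middle of the box, 0 fully run down to 5.4 at its stop; grows clockwise seen from above. A spring pulls back and a brake holds: turning it takes 0.14 to 0.25 N m and it stays wherever it is let go. It turns only by hand, so it must be wound in several part turns with a fresh grasp each time. Starts anywhere from 0.2 to 1.4.
- key_bow (a point): middle of the key's flat brass bow, on the key's axis, 53 mm above the bench: bow 60 mm long along its own x, 12 mm thick along its own y, 30 mm high (from 38 to 68 mm above the bench, its top 4 mm below the pillar tops). It turns with the key. Under the cover at the start.
- cover: loose aluminium cover plate of the spring box, 156 (x) x 178 (y) x 6 mm, 0.3 to 0.55 kg, with two 13 mm square holes at (67, 78) and (-67, -78) mm from its centre that drop over the pins (right at the start; also right when turned half round). Origin at the centre of its underside; seated, it lies on the four pillars, underside 72 mm above the bench.
- cover_grip (a point): middle of the cover's black bridge handle, 33 mm above the plate's underside: bar 74 mm along the cover's x, 14 mm thick along y, 18 mm high with its top 42 mm above the underside and open space beneath it
- mat: fixed black rubber mat 170 (x) x 190 (y) x 4 mm on the bench. Origin at the centre of its underside.
- flat_bar: bystander: dark steel bar 130 x 22 x 22 mm lying on the bench, origin at the centre of its underside
- rod_stub: bystander: steel bar stub 132 x 20 x 20 mm lying on the bench, origin at its underside
- wrench: bystander: wrench 160 mm long lying on the bench
- f_clamp: bystander: yellow and black screw clamp 200 mm long lying on the bench
- pipe_flange: bystander: steel ring 100 mm across, 16 mm high, lying on the bench
Things that resemble listed ones, but are neither listed nor needed, are in the scene too. What is shaped like the spool4 but brown or green is not meant.

How it is judged:
By the outcome, as a careful person would: the job done as asked, in the order asked, and still so for the second after the job is handed in, with the robot touching nothing.
Of spool1, spool2, spool3, spool4 only 2 to 4 are there at a start; the rules pass over those that are not, and their reading is None.
At some moment in a run one of cover, spool1, spool2, spool3, spool4 may be knocked a few centimetres aside while the robot is not near it.
Once in a run the grip may slacken for a moment while it holds something.
It also fails if it takes over 210 s, if anything falls off the work surface, if the arm or the gripper's body presses on something with over 40 N, if the wrist force passes 120 N, or if a joint passes its speed limit or range.

### The arm

A 7-joint arm with a two-finger parallel gripper is mounted at the origin on the work surface. World frame = base frame: x ahead of the robot, y to its left, z up, the work surface at z = 0. Lengths are in m, angles in rad, forces in N, time in s.
With the tool pointing down it reaches from about 0.375 to 0.925 m from the base axis. Payload 3.1 kg.
Tool frame: the origin (TCP) lies midway between the tips of the shut fingers; the grasp point (between the pads) lies 19 mm behind it; z points along the fingers, y is the line along which they close (so a half turn about z gives the same grasp; the last joint's range is limited). The gripper opens to 85 mm and grips with 20 to 120 N. Pads are 22 mm wide; open, the fingers measure 114 mm over their backs; the gripper's body (76 mm by 85 mm) begins 54 mm behind the grasp point. The pads swing forward as they close: fully open they stand 13 mm farther back than shut.
Start: joints at [-1.245, 0.383, 0.044, 1.598, -0.018, 1.161, -0.05], TCP at [0.267, 0.593, 0.231] pointing down, gripper open.
Joint ranges: [-2.61, 2.61], [-0.41, 2.15], [-1.48, 1.57], [0, 2.5], [-1.57, 4.71], [0.05, 1.97], [-2.85, 2.85]. Speed limits (rad/s): [2.79, 2.79, 3.14, 3.14, 3.14, 3.14, 3.14].

### API

Orientations are given as a 3x3 rotation matrix whose columns are the frame's x, y, z axes.
In Python, from workcell import status, imaging, workorder gives the robot as it stands.
- The arm moves only by the tool step_arm, never from a script. Its argument "motion" is a list that holds one entry, the list of rows, each a list of 7 numbers: the shift along the tool's x, y, z in m, then the turn, a rotation vector about the tool's x, y, z in units of 6 degrees (1.0 is 6 degrees), then the finger opening in m, from 0 to 0.0854. A call has 1 to 20 rows; each row shifts and turns the commanded pose from where the row before left it, along the tool's axes as they then stand; what a row does not reach is not made up. A row lasts 1/10 s, in which the tool goes at most 50 mm and 8.59 degrees, less where a joint would pass 70% of its speed; a pose out of reach is approached as far as the arm can. A call with a gripper value outside its range is refused whole. The fingers move at their own pace and stop on an object; "grip_force" is the grip in N (left out, the last holds). Time passes only in rows, so rows that do not move let the fingers close. It gives the time, the measured TCP pose, the force, the opening and the grip force at its end, in the units of the state.
- status.get_obs(): the state, without advancing time (a new reading comes with each control period).
- imaging.get_image(name): name is "side" or "top" or "wrist"; returns (picture, depth): 480x640x3 uint8, red, green, blue; 480x640 float32, m along the optical axis (not along the pixel's ray), 0 where there is no reading.
- imaging.camera_params(name): a dict with "fovy" (degrees; the focal length in pixels is half the picture's height over the tangent of half this angle, whatever the lens; pixels are square), "cx", "cy" (the principal point, pixels), "k1" (the pictures are not rectified: a ray, as slopes to the right and down, at radius r is drawn at 1 + k1 r^2 times it, then the intrinsics apply), "R" (3x3) and "t" (3): a world point X has camera coordinates R X + t. Camera axes: x right, y down, z forward; pixel columns grow to the right and rows downward; lengths in m; the calibration is good to about 2 mm. A picture is of the moment at which its call begins: read the wrist's pose just before it. camera_params takes no time and is no camera call; for the wrist camera it gives the pose at the moment of the call.
- workorder.hand_in(): hands the job in; it is judged then, once.
The state is a dict: "time_s": time; "joint_pos": joint angles; "joint_vel": joint speeds; "tau": joint torques, N m; "tcp_pos": TCP position; "ee_rot": TCP orientation; "force": force on the tool from outside, world axes, zero at the start; "wrist_torque": the same for the moment, N m; "grip_width": finger opening in m; "grasp_force": force on a finger pad.
Only numpy, scipy, OpenCV 4.12 (cv2) and the standard library are available. Lean on these libraries where they do the work, as an engineer would, in place of code of your own. Each camera call takes 0.05 s, during which the arm holds its last target. There are 200 camera calls.

## Working session

There is one attempt and no reset: what is moved stays moved. The work goes in short steps, Python scripts to look and compute and a tool call to move; the robot and the scene stay as the last step left them, time stands still between calls to the robot, and variables do not carry over. Pictures are saved under pics/ and viewed, at most 14 in all, crops included, and the job is handed in when it is done.

Besides the shell and the picture viewer there is one more tool, called by a JSON object that holds its "method" and its "body", one argument or row to a line. step_arm: Moves the arm, as the interface text tells. Its arguments: {"type":"object","properties":{"motion":{"type":"array"},"grip_force":{"type":"number"}},"required":["motion"]}

```bash
ls; mkdir -p pics; python3 - <<'E'
from workcell import status, imaging
import cv2,numpy as np
o=status.get_obs();print({k:np.round(v,3).tolist() for k,v in o.items()})
for n in("top","side"):
    p,d=imaging.get_image(n);cv2.imwrite(f"pics/{n}0.png",p[:,:,::-1]);np.savez(f"{n}0.npz",p=p,d=d)
for n in("top","side","wrist"):
    print(n,imaging.camera_params(n))
E
```

```text
pics
{'time_s': 0.0, 'joint_pos': [-1.245, 0.384, 0.044, 1.6, -0.018, 1.161, -0.05], 'joint_vel': [0.001, -0.001, -0.0, -0.002, -0.001, 0.001, -0.0], 'tau': [-0.0, -43.347, 1.025, -24.951, 0.011, 0.011, -0.0], 'tcp_pos': [0.267, 0.592, 0.23], 'ee_rot': [[-0.912, 0.411, -0.001], [0.411, 0.912, -0.002], [-0.0, -0.003, -1.0]], 'force': [0.299, -0.577, 0.51], 'wrist_torque': [-0.017, 0.019, -0.019], 'grasp_force': 0.0, 'grip_width': 0.085}
top {'fovy': 49.793803648561735, 'cx': 325.8397204912808, 'cy': 239.71682344240872, 'k1': -0.12863052346703321, 'R': array([[-0.00322095, -0.9999932 , -0.00179691],
       [-0.98829546,  0.00345733, -0.15251272],
       [ 0.1525179 ,  0.00128464, -0.98829987]]), 't': array([-0.01773092,  0.5351527 ,  1.32755826])}
side {'fovy': 52.149583448179975, 'cx': 319.24291696889236, 'cy': 236.87789101608604, 'k1': 0.01243884237626641, 'R': array([[ 0.84560566, -0.53357999,  0.01560318],
       [-0.40086061, -0.65403459, -0.64152126],
       [ 0.35250793,  0.53621931, -0.76694655]]), 't': array([-0.4738249 ,  0.23898777,  1.25549387])}
wrist {'fovy': 67.24076653777509, 'cx': 316.9281503511941, 'cy': 238.32561182019708, 'k1': -0.056799501002998284, 'R': array([[ 0.41209854,  0.91113433, -0.00300423],
       [ 0.87651348, -0.39553517,  0.2743648 ],
       [ 0.24879491, -0.11569858, -0.96162099]]), 't': array([-0.64856177, -0.03545786,  0.37950247])}
```

View pics/top0.png

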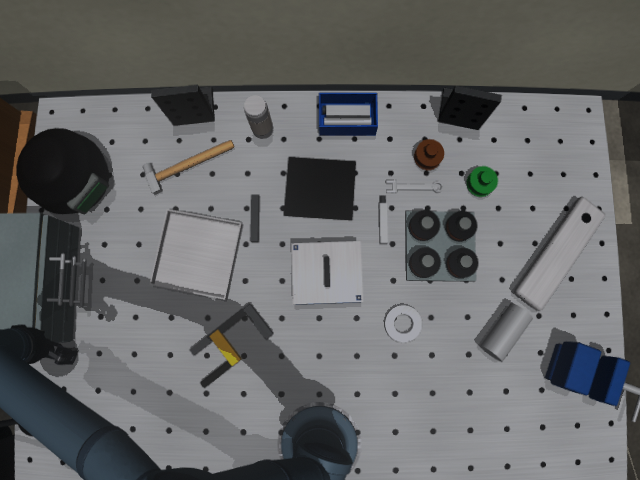

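View pics/side0.png

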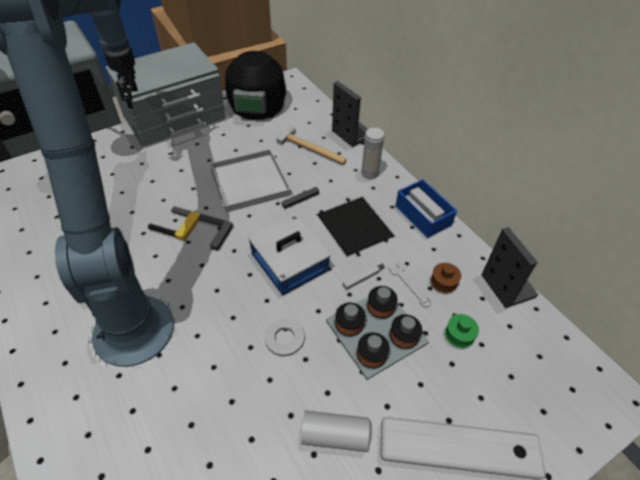

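Top view: four black/copper spools on the rack at (423,223), (460,224), (425,261), (461,262). Lookalikes are brown (429,153) and green (483,180). The tray is at (198,253), the mat at (320,188), the box with its cover at (327,272), and a decoy blue bin at (347,113). The four on the rack fit the description.

```bash
cat > h.py <<'E'
import numpy as np, cv2
from workcell import status, imaging
def K(c):
    f=240/np.tan(np.radians(c["fovy"]/2)); return np.array([[f,0,c["cx"]],[0,f,c["cy"]],[0,0,1]]),np.array([c["k1"],0,0,0.])
def rays(c,uv):
    k,D=K(c); return cv2.undistortPoints(np.asarray(uv,float).reshape(-1,1,2),k,D).reshape(-1,2)
def cloud(c,d):
    v,u=np.mgrid[:480,:640]; r=rays(c,np.stack([u,v],-1).reshape(-1,2)); z=d.reshape(-1,1)
    X=np.hstack([r*z,z]); W=(X-c["t"])@c["R"]; W[z[:,0]<=0]=np.nan
    return W.reshape(480,640,3)
def plane(c,uv,z):
    r=rays(c,uv); D=np.hstack([r,np.ones((len(r),1))])@c["R"]; o=-c["R"].T@c["t"]
    return o+D*((z-o[2])/D[:,2])[:,None]
def proj(c,X):
    k,D=K(c); return cv2.projectPoints(np.asarray(X,float).reshape(-1,1,3),cv2.Rodrigues(c["R"])[0],c["t"],k,D)[0].reshape(-1,2)
def shot(n,save=None):
    c=imaging.camera_params(n); p,d=imaging.get_image(n)
    if save: cv2.imwrite("pics/"+save,p[:,:,::-1])
    return c,p,d
E
python3 - <<'E'
from h import *
for n in("top","side"):
    c=imaging.camera_params(n);D=np.load(n+"0.npz");p,d=D["p"],D["d"];W=cloud(c,d)
    def rep(name,m):
        m=m.astype(np.uint8);N,L,S,_=cv2.connectedComponentsWithStats(m)
        for i in range(1,N):
            if S[i,4]<40: continue
            P=W[L==i]; r=cv2.minAreaRect((P[:,:2]*1000).astype(np.float32))
            print(n,name,S[i,4],"med",np.nanmedian(P,0).round(4),"rect",np.round(r[0],1),np.round(r[1],1),round(r[2],1))
    x,y,z=W[...,0],W[...,1],W[...,2]
    reg=(y<-.15)&(y>-.5)&(x>.35)&(x<.75)
    rep("neck",reg&(z>.077)&(z<.095))
    rep("cover",(abs(y)<.2)&(x>.35)&(x<.65)&(z>.068)&(z<.09))
    rep("handle",(abs(y)<.2)&(x>.35)&(x<.65)&(z>.106)&(z<.13))
    rep("mat",(abs(y)<.2)&(x>.5)&(x<.85)&(p.max(2)<40)&(z<.015))
    rep("traywall",(y>.15)&(y<.6)&(x>.35)&(x<.75)&(z>.022)&(z<.045))
    rep("rack",reg&(z>.01)&(z<.02))
E
```

```text
top neck 124 med [ 0.5742 -0.2818  0.0826] rect [ 574.6 -282.3] [31. 31.] 12.8
top neck 125 med [ 0.5721 -0.3807  0.0829] rect [ 572.7 -381. ] [29.2 33.9] 1.7
top neck 126 med [ 0.473  -0.2804  0.0827] rect [ 474.1 -280.2] [30.9 31.2] 26.3
top neck 132 med [ 0.472  -0.3797  0.0827] rect [ 472.1 -379.4] [32.1 32. ] 54.8
top cover 4083 med [ 0.4457 -0.0199  0.0788] rect [446.5 -20.3] [156.8 178.3] 1.8
top handle 165 med [ 0.4428 -0.0198  0.1144] rect [446.8 -21. ] [12.5 72.7] 89.8
top mat 3952 med [ 0.6846 -0.0038  0.0048] rect [685.9  -5.3] [209.  169.3] 85.6
top traywall 389 med [0.7235 0.4524 0.0261] rect [710.8 425.3] [ 77.3 131.5] 0.2
top traywall 208 med [0.6004 0.173  0.0244] rect [600.6 173.4] [127.2  19.8] 0.8
top traywall 604 med [0.5058 0.3292 0.0299] rect [502.  331.5] [213.1 213. ] 79.3
top traywall 40 med [0.3559 0.1826 0.0249] rect [358.6 185.1] [29.5 15.9] 89.9
top rack 83 med [ 0.5757 -0.1712  0.0178] rect [ 575.9 -173.4] [18.7 88.4] 89.7
top rack 1765 med [ 0.5229 -0.3305  0.0151] rect [ 523.7 -331.3] [192.1 191.1] 89.0
top rack 80 med [ 0.355  -0.2224  0.0162] rect [
[... 562 characters left out ...]
0065] rect [684.3  -8. ] [192.8 161.2] 85.6
side traywall 58 med [0.7137 0.5946 0.0331] rect [710.7 594. ] [10.1 74.4] 89.0
side traywall 200 med [0.7225 0.4495 0.0273] rect [711.2 432.5] [119.   76.2] 89.9
side traywall 594 med [0.5037 0.3243 0.0298] rect [502.8 333.4] [224.4 212.1] 79.7
side traywall 193 med [0.6004 0.1733 0.0249] rect [599.6 172.7] [130.7  27.8] 0.8
side rack 101 med [ 0.5995 -0.1832  0.016 ] rect [ 596.6 -177.6] [ 17.8 133.9] 89.6
side rack 1817 med [ 0.5191 -0.3375  0.0157] rect [ 524. -331.] [194.2 192.6] 88.6
side rack 84 med [ 0.3557 -0.2243  0.0169] rect [ 358.2 -222.9] [67.4 16. ] 89.7
side rack 64 med [ 0.6699 -0.4693  0.0133] rect [ 678.1 -461.4] [30.7 69.5] 26.9
```

{"method": "step_arm", "body": {
  "motion": [
    [[0,0,0,0,0,-1.01,0.07],[0,0,0,0,0,-1.01,0.07],[0,0,0,0,0,-1.01,0.07],[0,0,0,0,0,-1.01,0.07],[-0.015,-0.03,0,0,0,0,0.07],[-0.02,-0.04,0,0,0,0,0.07],[-0.02,-0.04,0,0,0,0,0.07],[-0.02,-0.04,0,0,0,0,0.07],[-0.02,-0.04,0,0,0,0,0.07],[-0.02,-0.04,0,0,0,0,0.07],[-0.02,-0.04,0,0,0,0,0.07],[-0.02,-0.04,0,0,0,0,0.07],[-0.02,-0.04,0,0,0,0,0.07],[0,-0.045,0,0,0,0,0.07],[0,-0.045,0,0,0,0,0.07],[0,-0.045,0,0,0,0,0.07],[0,-0.04,0,0,0,0,0.07],[0,-0.03,0,0,0,0,0.07],[0,-0.01,0,0,0,0,0.07]]
  ],
  "grip_force": 50
}}

```text
time_s: 2.0
tcp_pos: [0.4412, 0.0234, 0.2309]
ee_rot: [[-1.0, 0.007, -0.001], [0.007, 1.0, -0.001], [0.001, -0.001, -1.0]]
force: [-0.7, 1.2, 0.1]
grip_width: 0.0701
grasp_force: 0.0
```

```bash
python3 - <<'E'
from h import *
o=status.get_obs();print(o["time_s"],o["joint_pos"].round(2) if hasattr(o["joint_pos"],'round') else o["joint_pos"],np.round(o["ee_rot"],3).tolist(),o["tcp_pos"])
D=np.load("side0.npz");p=D["p"][:,:,::-1]
cv2.imwrite("pics/crop.png",cv2.resize(p[230:380,300:500],None,fx=3.5,fy=3.5))
E
```

```text
2.0 [-0.54 -0.03  0.39  2.09  0.02  1.09  1.41] [[-1.0, 0.007, -0.001], [0.007, 1.0, -0.001], [0.001, -0.001, -1.0]] [0.44115906 0.02344084 0.2309014 ]
```

View pics/crop.png

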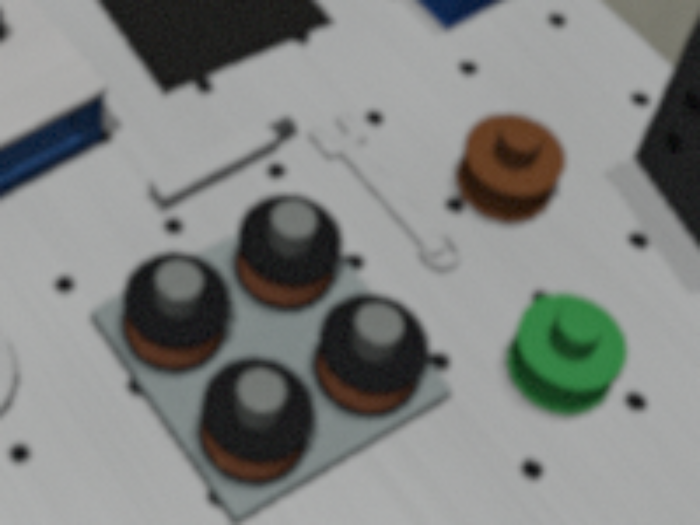

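The crop shows four black spools with copper winding and grey necks on the grey plate. The brown one (510,165) and green one (565,350) are lookalikes off the plate. All four spools are present.

{"method": "step_arm", "body": {
  "motion": [
    [[-0.004,-0.02,0,0,0,0,0.07],[-0.004,-0.04,0,0,0,0,0.07],[-0.004,-0.04,0,0,0,0,0.07],[-0.004,-0.045,0,0,0,0,0.07],[-0.004,-0.045,0,0,0,0,0.07],[-0.004,-0.045,0,0,0,0,0.07],[-0.004,-0.039,0,0,0,0,0.07],[-0.004,-0.02,0,0,0,0,0.07],[-0.002,-0.01,0,0,0,0,0.07],[0,0,0.03,0,0,0,0.07],[0,0,0.04,0,0,0,0.07],[0,0,0.03,0,0,0,0.07],[0,0,0,0,0,0,0.07],[0,0,0,0,0,0,0.07]]
  ]
}}

```text
time_s: 3.4
tcp_pos: [0.4761, -0.2752, 0.1311]
ee_rot: [[-1.0, -0.001, -0.001], [-0.001, 1.0, 0.001], [0.001, 0.001, -1.0]]
force: [0.3, -0.8, 0.9]
grip_width: 0.07
grasp_force: 0.0
```

{"method": "step_arm", "body": {
  "motion": [
    [[0.002,-0.005,0.01,0,0,0,0.07],[0,0,0.03,0,0,0,0.07],[0,0,0.02,0,0,0,0.07],[0,0,0.011,0,0,0,0.07],[0,0,0,0,0,0,0.05],[0,0,0,0,0,0,0.02],[0,0,0,0,0,0,0.02],[0,0,0,0,0,0,0.02],[0,0,0,0,0,0,0.02],[0,0,0,0,0,0,0.02],[0,0,0,0,0,0,0.02]]
  ],
  "grip_force": 60
}}

```text
time_s: 4.5
tcp_pos: [0.4752, -0.2819, 0.0619]
ee_rot: [[-1.0, 0.0, 0.003], [0.0, 1.0, -0.0], [-0.003, -0.0, -1.0]]
force: [-0.3, 2.6, 6.8]
grip_width: 0.0307
grasp_force: 60.2
```

{"method": "step_arm", "body": {
  "motion": [
    [[0,0,-0.01,0,0,0,0.02],[0,0,-0.02,0,0,0,0.02],[0,0,-0.03,0,0,0,0.02],[0,0,-0.04,0,0,0,0.02],[0,0,-0.03,0,0,0,0.02],[0,0.01,-0.01,0,0,0,0.02],[0.001,0.02,0,0,0,0,0.02],[0.001,0.03,0,0,0,0,0.02],[0.001,0.04,0,0,0,0,0.02],[0.001,0.04,0,0,0,0,0.02],[0.001,0.04,0,0,0,0,0.02],[0.001,0.04,0,0,0,0,0.02],[0.001,0.04,0,0,0,0,0.02],[0.001,0.04,0,0,0,0,0.02],[0.001,0.04,0,0,0,0,0.02],[0.001,0.04,0,0,0,0,0.02],[0.001,0.04,0,0,0,0,0.02],[0.001,0.04,0,0,0,0,0.02],[0.001,0.04,0,0,0,0,0.02],[0.001,0.04,0,0,0,0,0.02]]
  ]
}}

```text
time_s: 6.5
tcp_pos: [0.4589, 0.2585, 0.1993]
ee_rot: [[-1.0, 0.002, -0.001], [0.002, 1.0, -0.002], [0.001, -0.002, -1.0]]
force: [0.8, 0.2, -5.8]
grip_width: 0.031
grasp_force: 60.6
```

{"method": "step_arm", "body": {
  "motion": [
    [[0,0.04,0,0,0,0,0.02],[0,0.04,0,0,0,0,0.02],[0,0.03,0,0,0,0,0.02],[0,0.015,0,0,0,0,0.02],[0,0.007,0,0,0,0,0.02],[0,0,0,0,0,0,0.02]]
  ]
}}

```text
time_s: 7.1
tcp_pos: [0.46, 0.3894, 0.1996]
ee_rot: [[-1.0, 0.001, -0.001], [0.001, 1.0, -0.002], [0.001, -0.002, -1.0]]
force: [-0.2, -0.5, -5.2]
grip_width: 0.0309
grasp_force: 60.5
```

{"method": "step_arm", "body": {
  "motion": [
    [[-0.002,0,0.03,0,0,0,0.02],[0,0,0.04,0,0,0,0.02],[0,0,0.04,0,0,0,0.02],[0,0,0.025,0,0,0,0.02],[0,0,0.006,0,0,0,0.02],[0,0,0.005,0,0,0,0.02],[0,0,0,0,0,0,0.02],[0,0,0,0,0,0,0.045],[0,0,0,0,0,0,0.065],[0,0,0,0,0,0,0.065],[0,0,0,0,0,0,0.065],[0,0,-0.02,0,0,0,0.065],[0,0,-0.035,0,0,0,0.065],[0,0,-0.04,0,0,0,0.065],[0,0,-0.045,0,0,0,0.065],[0,-0.03,0,0,0,0,0.065],[0,-0.045,0,0,0,0,0.065],[0,-0.045,0,0,0,0,0.065],[0,-0.045,0,0,0,0,0.065],[0,-0.045,0,0,0,0,0.065]]
  ]
}}

```text
time_s: 9.1
tcp_pos: [0.462, 0.1788, 0.1949]
ee_rot: [[-1.0, 0.0, 0.001], [0.0, 1.0, 0.001], [-0.001, 0.001, -1.0]]
force: [-0.0, -0.2, 0.1]
grip_width: 0.0654
grasp_force: 0.0
```

{"method": "step_arm", "body": {
  "motion": [
    [[-0.001,-0.045,0,0,0,0,0.065],[-0.001,-0.045,0,0,0,0,0.065],[-0.001,-0.045,0,0,0,0,0.065],[-0.001,-0.045,0,0,0,0,0.065],[-0.001,-0.045,0,0,0,0,0.065],[-0.001,-0.045,0,0,0,0,0.065],[-0.001,-0.045,0,0,0,0,0.065],[-0.001,-0.045,0,0,0,0,0.065],[-0.001,-0.045,0,0,0,0,0.065],[-0.001,-0.045,0,0,0,0,0.065],[-0.001,-0.04,0,0,0,0,0.065],[-0.001,-0.03,0,0,0,0,0.065],[0,-0.02,0,0,0,0,0.065],[0,-0.015,0,0,0,0,0.065],[0,0,0.02,0,0,0,0.065],[0,0,0.04,0,0,0,0.065],[0,0,0.02,0,0,0,0.065],[0,0,0,0,0,0,0.065]]
  ]
}}

```text
time_s: 10.9
tcp_pos: [0.4718, -0.3717, 0.1108]
ee_rot: [[-1.0, -0.001, -0.006], [-0.001, 1.0, 0.005], [0.006, 0.005, -1.0]]
force: [-0.5, -0.2, -0.3]
grip_width: 0.0649
grasp_force: 0.0
```

```bash
cat > look.py <<'E'
from h import *
import sys
for n in sys.argv[1:]:
    c,p,d=shot(n);W=cloud(c,d);x,y,z=W[...,0],W[...,1],W[...,2]
    def rep(name,m,k=60):
        N,L,S,_=cv2.connectedComponentsWithStats(m.astype(np.uint8))
        for i in range(1,N):
            if S[i,4]<k: continue
            P=W[L==i]; r=cv2.minAreaRect((P[:,:2]*1000).astype(np.float32))
            print(n,name,S[i,4],np.nanmedian(P,0).round(4),np.round(r[0],1),np.round(r[1],1),round(r[2],1))
    g=(y>.15)|(y<-.15)
    rep("neck",g&(z>.066)&(z<.095)&(x>.35)&(x<.7)&(abs(y)<.5))
    rep("cover",~g&(x>.35)&(x<.65)&(z>.068)&(z<.09),300)
    rep("handle",~g&(x>.35)&(x<.65)&(z>.106)&(z<.13))
E
python3 look.py top side
```

```text
top neck 142 [ 0.5736 -0.2807  0.082 ] [ 573.9 -281.4] [31.8 32.4] 57.6
top neck 140 [ 0.5715 -0.38    0.0816] [ 572.6 -381.1] [31.7 31.5] 88.3
top neck 125 [0.4628 0.3898 0.0727] [462.5 389.6] [31.8 31.3] 87.9
top cover 4085 [ 0.4457 -0.0199  0.0788] [446.4 -20.3] [156.5 178.5] 1.8
top handle 162 [ 0.4428 -0.0198  0.1148] [446.7 -21. ] [12.5 72.6] 89.8
side neck 74 [0.4638 0.385  0.0744] [464.3 388.1] [34.4 28.8] 63.2
side neck 158 [ 0.5698 -0.3836  0.0827] [ 572.4 -382.2] [32.4 30.9] 83.5
side neck 62 [ 0.6931 -0.4505  0.0694] [ 691.4 -451.5] [16.4 30.9] 0.1
side neck 171 [ 0.4697 -0.3819  0.0835] [ 472.  -379.1] [35.  29.6] 60.9
side cover 2811 [ 0.4412 -0.0341  0.0804] [447. -21.] [158.9 183.6] 1.4
side handle 153 [ 0.4452 -0.0248  0.1152] [445.7 -22.2] [72.1 15. ] 2.2
```

{"method": "step_arm", "body": {
  "motion": [
    [[0,-0.008,0.01,0,0,0,0.065],[0,0,0.02,0,0,0,0.065],[0,0,0.014,0,0,0,0.065],[0,0,0.006,0,0,0,0.065],[0,0,0,0,0,0,0.05],[0,0,0,0,0,0,0.02],[0,0,0,0,0,0,0.02],[0,0,0,0,0,0,0.02],[0,0,0,0,0,0,0.02],[0,0,0,0,0,0,0.02],[0,0,0,0,0,0,0.02]]
  ],
  "grip_force": 60
}}

```text
time_s: 12.1
tcp_pos: [0.4741, -0.3824, 0.065]
ee_rot: [[-1.0, 0.0, 0.001], [0.0, 1.0, 0.0], [-0.001, 0.0, -1.0]]
force: [-0.4, 3.4, 5.7]
grip_width: 0.0311
grasp_force: 43.9
```

{"method": "step_arm", "body": {
  "motion": [
    [[0,0,-0.01,0,0,0,0.02],[0,0,-0.02,0,0,0,0.02],[0,0,-0.03,0,0,0,0.02],[0,0,-0.04,0,0,0,0.02],[0,0,-0.03,0,0,0,0.02],[0,0.01,-0.01,0,0,0,0.02],[0,0.02,0,0,0,0,0.02],[0,0.03,0,0,0,0,0.02],[-0.006,0.045,0,0,0,0,0.02],[-0.006,0.045,0,0,0,0,0.02],[-0.006,0.045,0,0,0,0,0.02],[-0.006,0.045,0,0,0,0,0.02],[-0.006,0.045,0,0,0,0,0.02],[-0.006,0.045,0,0,0,0,0.02],[-0.006,0.045,0,0,0,0,0.02],[-0.006,0.045,0,0,0,0,0.02],[-0.006,0.045,0,0,0,0,0.02],[-0.006,0.045,0,0,0,0,0.02],[-0.006,0.045,0,0,0,0,0.02],[-0.006,0.045,0,0,0,0,0.02]]
  ]
}}

```text
time_s: 14.1
tcp_pos: [0.544, 0.2188, 0.2021]
ee_rot: [[-1.0, 0.0, -0.003], [0.0, 1.0, -0.002], [0.003, -0.002, -1.0]]
force: [0.7, -0.5, -4.4]
grip_width: 0.0308
grasp_force: 62.2
```

{"method": "step_arm", "body": {
  "motion": [
    [[-0.004,0.045,0,0,0,0,0.02],[-0.004,0.04,0,0,0,0,0.02],[-0.004,0.03,0,0,0,0,0.02],[-0.004,0.02,0,0,0,0,0.02],[0,0.01,0,0,0,0,0.02],[0,0.007,0,0,0,0,0.02],[0,0,0,0,0,0,0.02]]
  ]
}}

```text
time_s: 14.8
tcp_pos: [0.5611, 0.3692, 0.2031]
ee_rot: [[-1.0, 0.0, -0.002], [0.0, 1.0, -0.001], [0.002, -0.001, -1.0]]
force: [-0.9, -0.0, -3.8]
grip_width: 0.0311
grasp_force: 62.2
```

{"method": "step_arm", "body": {
  "motion": [
    [[0,0.003,0.03,0,0,0,0.02],[0,0,0.04,0,0,0,0.02],[0,0,0.04,0,0,0,0.02],[0,0,0.025,0,0,0,0.02],[0,0,0.006,0,0,0,0.02],[0,0,0.005,0,0,0,0.02],[0,0,0,0,0,0,0.02],[0,0,0,0,0,0,0.045],[0,0,0,0,0,0,0.065],[0,0,0,0,0,0,0.065],[0,0,0,0,0,0,0.065],[0,0,-0.02,0,0,0,0.065],[0,0,-0.035,0,0,0,0.065],[0,0,-0.04,0,0,0,0.065],[0,0,-0.045,0,0,0,0.065],[0,-0.03,0,0,0,0,0.065],[0,-0.045,0,0,0,0,0.065],[0,-0.045,0,0,0,0,0.065],[0,-0.045,0,0,0,0,0.065],[0,-0.045,0,0,0,0,0.065]]
  ]
}}

```text
time_s: 16.8
tcp_pos: [0.5621, 0.1606, 0.199]
ee_rot: [[-1.0, 0.001, 0.001], [0.001, 1.0, 0.001], [-0.001, 0.001, -1.0]]
force: [0.5, 0.1, -0.9]
grip_width: 0.0652
grasp_force: 0.0
```

{"method": "step_arm", "body": {
  "motion": [
    [[-0.001,-0.045,0,0,0,0,0.065],[-0.001,-0.045,0,0,0,0,0.065],[-0.001,-0.045,0,0,0,0,0.065],[-0.001,-0.045,0,0,0,0,0.065],[-0.001,-0.045,0,0,0,0,0.065],[-0.001,-0.045,0,0,0,0,0.065],[-0.001,-0.045,0,0,0,0,0.065],[-0.001,-0.045,0,0,0,0,0.065],[-0.001,-0.04,0,0,0,0,0.065],[-0.001,-0.03,0,0,0,0,0.065],[-0.001,-0.013,0,0,0,0,0.065],[0,0,0,0,0,0,0.065],[0,0,0.02,0,0,0,0.065],[0,0,0.04,0,0,0,0.065],[0,0,0.02,0,0,0,0.065],[0,0,0,0,0,0,0.065]]
  ]
}}

```text
time_s: 18.4
tcp_pos: [0.5709, -0.2752, 0.1141]
ee_rot: [[-1.0, -0.004, -0.007], [-0.004, 1.0, 0.005], [0.007, 0.005, -1.0]]
force: [-0.6, 0.9, 0.0]
grip_width: 0.0649
grasp_force: 0.0
```

```bash
python3 look.py top side; python3 -c "
from workcell import status;print(status.get_obs()['tcp_pos'],status.get_obs()['joint_pos'])"
```

```text
top neck 92 [ 0.5685 -0.3842  0.0827] [ 569.5 -386.3] [20.8 33.1] 57.3
top neck 129 [0.5627 0.3716 0.0728] [563.7 371.4] [30.7 32.6] 24.7
top neck 125 [0.4627 0.3893 0.0721] [462.6 389.8] [31.1 31.7] 87.2
top cover 4002 [ 0.4463 -0.017   0.0788] [446.4 -20.4] [157.  178.4] 1.6
top handle 165 [ 0.4431 -0.0198  0.1141] [446.7 -21. ] [12.5 72.8] 89.9
side neck 73 [0.5604 0.3667 0.0737] [562.3 371.2] [32.3 32.5] 7.4
side neck 75 [0.4623 0.3852 0.0741] [464.8 389.5] [34.1 29.1] 63.4
side neck 155 [ 0.5705 -0.2843  0.0831] [ 572.5 -282.2] [33.  29.7] 58.6
side neck 171 [ 0.5697 -0.3838  0.0827] [ 571.5 -381.9] [31.8 32. ] 9.3
side neck 60 [ 0.6929 -0.4502  0.0698] [ 691.7 -449.9] [31.3 16.3] 85.0
side cover 2805 [ 0.4413 -0.0337  0.0803] [447.  -20.6] [158.5 184.8] 1.5
side handle 157 [ 0.445  -0.0245  0.1153] [445.5 -22.5] [73.9 18.1] 1.6
[ 0.57355333 -0.27824606  0.1183615 ] [-0.05495276  0.53387899  0.57566131  1.74103114 -0.34409694  0.96946673
  2.227911  ]
```

{"method": "step_arm", "body": {
  "motion": [
    [[0,-0.003,0.015,0,0,0,0.065],[0,0,0.02,0,0,0,0.065],[0,0,0.016,0,0,0,0.065],[0,0,0.006,0,0,0,0.065],[0,0,0,0,0,0,0.05],[0,0,0,0,0,0,0.02],[0,0,0,0,0,0,0.02],[0,0,0,0,0,0,0.02],[0,0,0,0,0,0,0.02],[0,0,0,0,0,0,0.02],[0,0,0,0,0,0,0.02]]
  ],
  "grip_force": 60
}}

```text
time_s: 19.6
tcp_pos: [0.5735, -0.2838, 0.0622]
ee_rot: [[-1.0, 0.0, 0.001], [0.0, 1.0, -0.0], [-0.001, -0.0, -1.0]]
force: [-0.5, 1.6, 5.5]
grip_width: 0.0311
grasp_force: 60.2
```

{"method": "step_arm", "body": {
  "motion": [
    [[0,0,-0.01,0,0,0,0.02],[0,0,-0.02,0,0,0,0.02],[0,0,-0.03,0,0,0,0.02],[0,0,-0.04,0,0,0,0.02],[0,0,-0.03,0,0,0,0.02],[0,0.01,-0.01,0,0,0,0.02],[0,0.02,0,0,0,0,0.02],[0,0.03,0,0,0,0,0.02],[0.003,0.045,0,0,0,0,0.02],[0.003,0.045,0,0,0,0,0.02],[0.003,0.045,0,0,0,0,0.02],[0.003,0.045,0,0,0,0,0.02],[0.003,0.045,0,0,0,0,0.02],[0.003,0.045,0,0,0,0,0.02],[0.003,0.045,0,0,0,0,0.02],[0.003,0.045,0,0,0,0,0.02],[0.003,0.045,0,0,0,0,0.02],[0.003,0.04,0,0,0,0,0.02],[0,0.03,0,0,0,0,0.02],[0,0.02,0,0,0,0,0.02]]
  ]
}}

```text
time_s: 21.6
tcp_pos: [0.54, 0.2751, 0.1989]
ee_rot: [[-1.0, -0.004, -0.004], [-0.004, 1.0, -0.001], [0.004, -0.001, -1.0]]
force: [0.1, 0.9, -3.0]
grip_width: 0.0309
grasp_force: 60.2
```

{"method": "step_arm", "body": {
  "motion": [
    [[-0.003,0,0.03,0,0,0,0.02],[0,0,0.04,0,0,0,0.02],[0,0,0.04,0,0,0,0.02],[0,0,0.025,0,0,0,0.02],[0,0,0.006,0,0,0,0.02],[0,0,0.005,0,0,0,0.02],[0,0,0,0,0,0,0.02],[0,0,0,0,0,0,0.045],[0,0,0,0,0,0,0.065],[0,0,0,0,0,0,0.065],[0,0,0,0,0,0,0.065],[0,0,-0.02,0,0,0,0.065],[0,0,-0.035,0,0,0,0.065],[0,0,-0.04,0,0,0,0.065],[0,0,-0.045,0,0,0,0.065],[0,-0.03,0,0,0,0,0.065],[0,-0.045,0,0,0,0,0.065],[0,-0.045,0,0,0,0,0.065],[0,-0.045,0,0,0,0,0.065],[0,-0.045,0,0,0,0,0.065]]
  ]
}}

```text
time_s: 23.6
tcp_pos: [0.5459, 0.0596, 0.1959]
ee_rot: [[-1.0, 0.0, 0.001], [0.0, 1.0, 0.001], [-0.001, 0.001, -1.0]]
force: [0.9, -0.8, 0.2]
grip_width: 0.0648
grasp_force: 0.0
```

{"method": "step_arm", "body": {
  "motion": [
    [[-0.003,-0.045,0,0,0,0,0.065],[-0.003,-0.045,0,0,0,0,0.065],[-0.003,-0.045,0,0,0,0,0.065],[-0.003,-0.045,0,0,0,0,0.065],[-0.003,-0.045,0,0,0,0,0.065],[-0.003,-0.045,0,0,0,0,0.065],[-0.003,-0.045,0,0,0,0,0.065],[-0.003,-0.045,0,0,0,0,0.065],[-0.003,-0.04,0,0,0,0,0.065],[-0.002,-0.03,0,0,0,0,0.065],[0,-0.015,0,0,0,0,0.065],[0,0,0,0,0,0,0.065],[0,0,0.02,0,0,0,0.065],[0,0,0.04,0,0,0,0.065],[0,0,0.02,0,0,0,0.065],[0,0,0,0,0,0,0.065],[0,0,0,0,0,0,0.065],[0,0,0,0,0,0,0.065]]
  ]
}}

```text
time_s: 25.4
tcp_pos: [0.5763, -0.3835, 0.1175]
ee_rot: [[-1.0, -0.001, 0.003], [-0.001, 1.0, -0.001], [-0.003, -0.001, -1.0]]
force: [-0.2, 0.7, -0.4]
grip_width: 0.0648
grasp_force: 0.0
```

```bash
python3 look.py side; python3 -c "
from workcell import status;print(status.get_obs()['tcp_pos'],status.get_obs()['joint_pos'])"
```

```text
side neck 69 [0.5615 0.368  0.0741] [564.7 373.8] [38.  29.8] 61.5
side neck 71 [0.463  0.3857 0.0745] [465.7 391.2] [39.5 29.2] 65.2
side neck 75 [0.5478 0.268  0.0737] [549.5 271.5] [37.4 28.3] 61.9
side neck 168 [ 0.569  -0.3838  0.0832] [ 571.2 -382.3] [31.1 31.9] 6.0
side neck 65 [ 0.6929 -0.4515  0.0692] [ 691.2 -451.7] [31.8 17.1] 89.0
side cover 2802 [ 0.4417 -0.0338  0.0804] [446.5 -20.5] [158.4 183.9] 1.4
side handle 154 [ 0.4448 -0.0248  0.1152] [446.3 -21.9] [73.8 17.4] 2.7
[ 0.57617248 -0.38397091  0.11768336] [ 0.10440498  0.63675477  0.59455003  1.5988876  -0.40068075  1.02628093
  2.38801505]
```

{"method": "step_arm", "body": {
  "motion": [
    [[0.004,0.002,0.015,0,0,0,0.065],[0,0,0.02,0,0,0,0.065],[0,0,0.015,0,0,0,0.065],[0,0,0.006,0,0,0,0.065],[0,0,0,0,0,0,0.05],[0,0,0,0,0,0,0.02],[0,0,0,0,0,0,0.02],[0,0,0,0,0,0,0.02],[0,0,0,0,0,0,0.02],[0,0,0,0,0,0,0.02],[0,0,0,0,0,0,0.02]]
  ],
  "grip_force": 60
}}

```text
time_s: 26.55
tcp_pos: [0.5712, -0.3822, 0.0602]
ee_rot: [[-1.0, 0.001, 0.001], [0.001, 1.0, -0.001], [-0.001, -0.001, -1.0]]
force: [-0.3, -0.3, 2.4]
grip_width: 0.0309
grasp_force: 60.0
```

{"method": "step_arm", "body": {
  "motion": [
    [[0,0,-0.01,0,0,0,0.02],[0,0,-0.02,0,0,0,0.02],[0,0,-0.03,0,0,0,0.02],[0,0,-0.04,0,0,0,0.02],[0,0,-0.03,0,0,0,0.02],[0,0.01,-0.01,0,0,0,0.02],[0,0.02,0,0,0,0,0.02],[0,0.03,0,0,0,0,0.02],[0.01,0.04,0,0,0,0,0.02],[0.01,0.04,0,0,0,0,0.02],[0.01,0.04,0,0,0,0,0.02],[0.01,0.04,0,0,0,0,0.02],[0.01,0.04,0,0,0,0,0.02],[0.01,0.04,0,0,0,0,0.02],[0.01,0.04,0,0,0,0,0.02],[0.01,0.04,0,0,0,0,0.02],[0.01,0.04,0,0,0,0,0.02],[0.01,0.04,0,0,0,0,0.02],[0.01,0.04,0,0,0,0,0.02],[0.01,0.04,0,0,0,0,0.02]]
  ]
}}

```text
time_s: 28.55
tcp_pos: [0.4481, 0.1597, 0.1977]
ee_rot: [[-1.0, -0.0, -0.003], [-0.0, 1.0, -0.001], [0.003, -0.001, -1.0]]
force: [-0.2, 0.2, -3.2]
grip_width: 0.0312
grasp_force: 60.1
```

{"method": "step_arm", "body": {
  "motion": [
    [[0.004,0.04,0,0,0,0,0.02],[0.004,0.04,0,0,0,0,0.02],[0,0.03,0,0,0,0,0.02],[0,0.015,0,0,0,0,0.02],[0,0.007,0,0,0,0,0.02],[0,0,0,0,0,0,0.02]]
  ]
}}

```text
time_s: 29.15
tcp_pos: [0.4425, 0.2897, 0.1984]
ee_rot: [[-1.0, 0.0, -0.001], [0.0, 1.0, -0.002], [0.001, -0.002, -1.0]]
force: [0.9, -0.2, -2.7]
grip_width: 0.0307
grasp_force: 60.0
```

{"method": "step_arm", "body": {
  "motion": [
    [[-0.001,0.002,0.03,0,0,0,0.02],[0,0,0.04,0,0,0,0.02],[0,0,0.04,0,0,0,0.02],[0,0,0.025,0,0,0,0.02],[0,0,0.007,0,0,0,0.02],[0,0,0.005,0,0,0,0.02],[0,0,0,0,0,0,0.02],[0,0,0,0,0,0,0.045],[0,0,0,0,0,0,0.065],[0,0,0,0,0,0,0.065],[0,0,0,0,0,0,0.065],[0,0,-0.02,0,0,0,0.065],[0,0,-0.035,0,0,0,0.065],[0,0,-0.04,0,0,0,0.065],[0,0,-0.045,0,0,0,0.065],[0,-0.03,0,0,0,0,0.065],[0,-0.045,0,0,0,0,0.065],[0,-0.045,0,0,0,0,0.065],[0,-0.045,0,0,0,0,0.065],[0,-0.045,0,0,0,0,0.065]]
  ]
}}

```text
time_s: 31.15
tcp_pos: [0.4438, 0.0807, 0.1927]
ee_rot: [[-1.0, 0.0, 0.001], [0.0, 1.0, 0.001], [-0.001, 0.001, -1.0]]
force: [0.5, -0.4, -0.1]
grip_width: 0.0648
grasp_force: 0.0
```

{"method": "step_arm", "body": {
  "motion": [
    [[0,-0.04,0,0,0,0,0.065],[0,-0.03,0,0,0,0,0.065],[0,-0.02,0,0,0,0,0.065],[0,-0.01,0,0,0,0,0.065],[0,0,0,0,0,0,0.065],[0,0,0,0,0,0,0.065]]
  ]
}}

```text
time_s: 31.75
tcp_pos: [0.444, -0.0164, 0.1924]
ee_rot: [[-1.0, -0.001, 0.0], [-0.001, 1.0, 0.001], [-0.0, 0.001, -1.0]]
force: [0.8, 0.6, -0.5]
grip_width: 0.0652
grasp_force: 0.0
```

```bash
python3 look.py top side; python3 - <<'E'
from h import *
o=status.get_obs();print(o['tcp_pos'],o['joint_pos'].round(2))
c,p,d=shot("wrist","w1.png");W=cloud(c,d)
for nm,lo,hi in(("cover",.072,.086),("handle",.105,.13)):
    m=((W[...,2]>lo)&(W[...,2]<hi)).astype(np.uint8);N,L,S,_=cv2.connectedComponentsWithStats(m)
    for i in range(1,N):
        if S[i,4]>300: 
            P=W[L==i];r=cv2.minAreaRect((P[:,:2]*1000).astype(np.float32));print(nm,S[i,4],np.median(P,0).round(4),r)
E
```

```text
top neck 126 [0.5631 0.3723 0.0726] [564.  371.7] [32.3 32.4] 5.0
top neck 126 [0.5488 0.2704 0.0727] [549.  271.7] [32.1 31.5] 82.3
top neck 122 [0.4625 0.3902 0.0729] [463.5 389.4] [31.7 31. ] 27.1
top neck 137 [0.4469 0.2925 0.0729] [447.  292.4] [34.1 31.3] 87.8
top cover 586 [ 0.4279 -0.0969  0.0786] [449.1 -93.2] [155.2  32.6] 1.8
side neck 69 [0.5618 0.3675 0.0729] [561.3 373.6] [31.  37.9] 21.2
side neck 68 [0.4634 0.3868 0.0741] [464.7 388.5] [35.3 29.9] 62.7
side neck 80 [0.4464 0.2896 0.0748] [447.4 292.5] [32.5 33.7] 22.5
side neck 65 [ 0.6922 -0.4508  0.0694] [ 691.6 -451.2] [31.6 16.8] 89.8
side cover 2728 [ 0.4394 -0.0363  0.0803] [447.6 -21.4] [160.  182.2] 1.4
side handle 156 [ 0.4445 -0.0245  0.1146] [446.2 -22.1] [72.8 16.9] 3.0
[ 0.4439759  -0.01596904  0.19224931] [-0.62  0.02  0.58  2.13 -0.01  0.99  1.53]
cover 43644 [ 0.431  -0.0174  0.0781] ((446.0400390625, -21.316009521484375), (156.914306640625, 179.24684143066406), 1.6605641841888428)
handle 2346 [ 0.4427 -0.0216  0.1138] ((445.4629821777344, -21.55374526977539), (73.40328979492188, 14.012145042419434), 1.745720624923706)
```

View pics/w1.png

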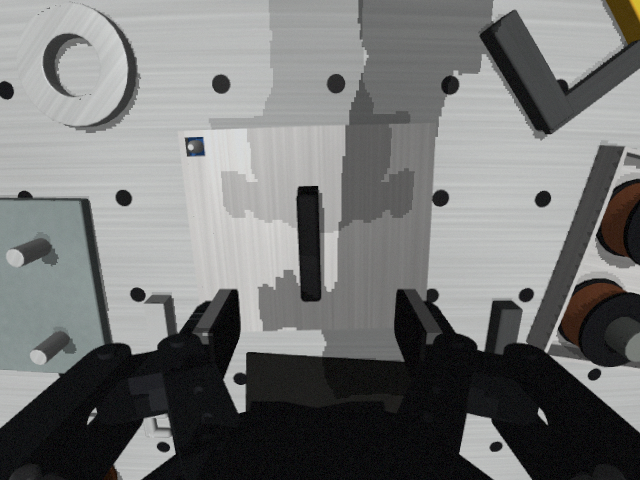

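Wrist view: the cover is seated, with its handle bar at (309,243), one pin showing through its hole at (195,147), empty spindles on the left and spools in the tray on the right. Next I'll refine the mat.

```bash
python3 - <<'E'
from h import *
for n in("top","side"):
    c=imaging.camera_params(n);D=np.load(n+"0.npz");p,d=D["p"],D["d"];W=cloud(c,d)
    for th in(40,60,90):
        m=((p.max(2)<th)&(abs(W[...,1])<.18)&(W[...,0]>.57)&(W[...,0]<.82)).astype(np.uint8)
        m=cv2.morphologyEx(m,cv2.MORPH_OPEN,np.ones((9,9)))
        N,L,S,_=cv2.connectedComponentsWithStats(m);i=1+S[1:,4].argmax()
        v,u=np.where(L==i);P=plane(c,np.c_[u,v],.004)[:,:2]*1000
        print(n,th,S[i,4],cv2.minAreaRect(P.astype(np.float32)),P.mean(0))
E
```

```text
top 40 3722 ((686.173828125, -2.7173309326171875), (186.4286346435547, 166.58486938476562), 86.07119750976562) [687.32439984  -3.16234154]
top 60 3780 ((685.858642578125, -2.784820556640625), (187.20062255859375, 168.1673126220703), 85.99177551269531) [686.67850191  -2.95095125]
top 90 3873 ((685.8094482421875, -3.375457763671875), (190.36886596679688, 169.83908081054688), 85.90070343017578) [686.86677842  -3.75193555]
side 40 2192 ((685.650634765625, -3.7151031494140625), (179.80567932128906, 158.0254364013672), 85.49823760986328) [682.90818232  -6.59286462]
side 60 2295 ((685.7650756835938, -4.011070251464844), (187.3389892578125, 161.9536895751953), 85.97917175292969) [683.08937043  -6.14193461]
side 90 2418 ((686.0303344726562, -2.9680633544921875), (195.6800079345703, 166.17691040039062), 86.03996276855469) [683.1467417   -5.98755838]
```

{"method": "step_arm", "body": {
  "motion": [
    [[-0.0015,-0.0055,0,0,0,-0.28,0.065],[0,0,0.02,0,0,0,0.05],[0,0,0.035,0,0,0,0.05],[0,0,0.03,0,0,0,0.05],[0,0,0.015,0,0,0,0.05],[0,0,0.005,0,0,0,0.05],[0,0,0,0,0,0,0.03],[0,0,0,0,0,0,0.0],[0,0,0,0,0,0,0.0],[0,0,0,0,0,0,0.0],[0,0,0,0,0,0,0.0],[0,0,0,0,0,0,0.0],[0,0,0,0,0,0,0.0]]
  ],
  "grip_force": 90
}}

```text
time_s: 33.2
tcp_pos: [0.4466, -0.0225, 0.0885]
ee_rot: [[-1.0, -0.029, 0.002], [-0.029, 1.0, 0.001], [-0.002, 0.001, -1.0]]
force: [-1.8, 1.2, 5.6]
grip_width: 0.0122
grasp_force: 88.9
```

{"method": "step_arm", "body": {
  "motion": [
    [[0,0,-0.005,0,0,0,0.0],[0,0,-0.01,0,0,0,0.0],[0,0,-0.02,0,0,0,0.0],[0,0,-0.03,0,0,0,0.0],[0,0,-0.025,0,0,0,0.0],[0,0,-0.01,0,0,0.45,0.0],[0,0,0,0,0,0.5,0.0],[-0.015,0.003,0,0,0,0,0.0],[-0.03,0.004,0,0,0,0,0.0],[-0.03,0.004,0,0,0,0,0.0],[-0.03,0.004,0,0,0,0,0.0],[-0.03,0.004,0,0,0,0,0.0],[-0.03,0.004,0,0,0,0,0.0],[-0.03,0.004,0,0,0,0,0.0],[-0.025,0.004,0,0,0,0,0.0],[-0.013,0.004,0,0,0,0,0.0],[-0.005,0,0,0,0,0,0.0],[0,0,0,0,0,0,0.0],[0,0,0,0,0,0,0.0]]
  ]
}}

```text
time_s: 35.1
tcp_pos: [0.6836, -0.0057, 0.1866]
ee_rot: [[-0.997, 0.072, -0.003], [0.072, 0.997, -0.0], [0.003, -0.001, -1.0]]
force: [-0.4, -0.2, -4.6]
grip_width: 0.0121
grasp_force: 88.3
```

```bash
python3 - <<'E'
from h import *
c,p,d=shot("side","s2.png");W=cloud(c,d)
x,y,z=np.moveaxis(W,-1,0)
m=((abs(y)<.2)&(x>.5)&(x<.9)&(z>.1)&(z<.25)).astype(np.uint8)
N,L,S,_=cv2.connectedComponentsWithStats(m)
for i in range(1,N):
    if S[i,4]>200:P=W[L==i];print(S[i,4],np.median(P,0),cv2.minAreaRect((P[:,:2]*1000).astype(np.float32)))
o=status.get_obs();print(o['tcp_pos'],o['joint_pos'].round(2))
E
```

```text
2418 [ 0.66990453 -0.02290466  0.17866114] ((684.015625, -4.9573211669921875), (184.77178955078125, 159.80259704589844), 85.63697814941406)
[ 0.68369264 -0.00571422  0.18688797] [-0.47  0.54  0.57  1.57 -0.31  1.13  1.68]
```

View pics/s2.png

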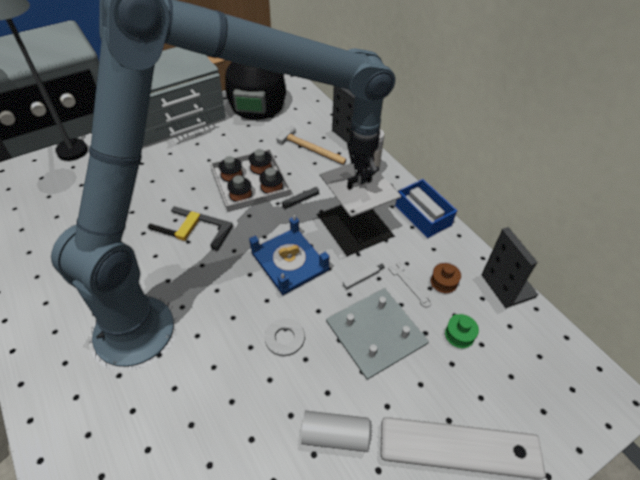

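The side view shows the cover held level over the mat at (355,190), the brass key bow exposed at (290,253), and all four spools upright in the tray. I'll lay the cover down.

{"method": "step_arm", "body": {
  "motion": [
    [[-0.002,0.0015,0.02,0,0,0,0.0],[0,0,0.035,0,0,0,0.0],[0,0,0.035,0,0,0,0.0],[0,0,0.03,0,0,0,0.0],[0,0,0.025,0,0,0,0.0],[0,0,0.01,0,0,0,0.0],[0,0,0.006,0,0,0,0.0],[0,0,0.004,0,0,0,0.0],[0,0,0.002,0,0,0,0.0],[0,0,0,0,0,0,0.0]]
  ]
}}

```text
time_s: 36.15
tcp_pos: [0.6883, -0.0037, 0.0215]
ee_rot: [[-0.997, 0.071, 0.002], [0.071, 0.997, 0.0], [-0.002, 0.0, -1.0]]
force: [-0.4, 0.4, -4.6]
grip_width: 0.0122
grasp_force: 88.1
```

{"method": "step_arm", "body": {
  "motion": [
    [[0,0,0,0,0,0,0.02],[0,0,0,0,0,0,0.045],[0,0,0,0,0,0,0.045],[0,0,0,0,0,0,0.045],[0,0,-0.01,0,0,0,0.045],[0,0,-0.03,0,0,0,0.045],[0,0,-0.04,0,0,0,0.045],[0,0,-0.045,0,0,0,0.045],[0.02,0,-0.03,0,0,0,0.045],[0.04,0,-0.01,0,0,0,0.045],[0.04,0,0,0,0,0,0.045],[0.04,0,0,0,0,0,0.045],[0.04,0,0,0,0,0,0.045],[0.03,0,0,0,0,0,0.045],[0.015,0,0,0,0,0,0.045],[0,0,0,0,0,0,0.045],[0,0,0,0,0,0,0.045]]
  ]
}}

```text
time_s: 37.85
tcp_pos: [0.4639, 0.0123, 0.1862]
ee_rot: [[-0.997, 0.071, 0.002], [0.071, 0.997, 0.001], [-0.002, 0.001, -1.0]]
force: [-0.2, -0.1, -0.2]
grip_width: 0.0448
grasp_force: 0.0
```

```bash
python3 - <<'E'
from h import *
o=status.get_obs();print(o['tcp_pos'],o['joint_pos'].round(2),o['time_s'])
for n in("wrist","side","top"):
    c,p,d=shot(n,n+"3.png");W=cloud(c,d);x,y,z=np.moveaxis(W,-1,0)
    for nm,lo,hi,x0,x1 in(("bow",.055,.0755,.40,.49),("pillar",.064,.078,.34,.54),("cover",.005,.022,.58,.8),("handle",.035,.06,.6,.77)):
        m=((z>lo)&(z<hi)&(x>x0)&(x<x1)&(abs(y)<.15)).astype(np.uint8);N,L,S,_=cv2.connectedComponentsWithStats(m)
        for i in range(1,N):
            if S[i,4]>35: 
                P=W[L==i];r=cv2.minAreaRect((P[:,:2]*1000).astype(np.float32));print(n,nm,S[i,4],np.median(P,0).round(4),np.round(r[0],1),np.round(r[1],1),round(r[2],1))
E
```

```text
[0.46388668 0.01226772 0.18618465] [-0.71  0.07  0.63  2.1  -0.05  0.98  1.44] 37.85
wrist bow 1220 [ 0.443  -0.0201  0.0659] [445.2 -21. ] [11.8 58.2] 74.1
wrist pillar 1162 [0.3776 0.053  0.0721] [377.8  53.6] [22.6 22.5] 0.1
wrist pillar 957 [ 0.3832 -0.0963  0.072 ] [382.1 -99.9] [22.1 23. ] 1.5
wrist pillar 994 [ 0.4448 -0.0207  0.0664] [445.6 -21.1] [11.3 52.4] 74.6
wrist pillar 577 [0.5035 0.0565 0.0719] [508.9  57.5] [21.6 22.3] 1.8
wrist pillar 865 [ 0.5121 -0.0947  0.0718] [513.6 -96. ] [22.9 22.2] 1.3
wrist cover 6248 [6.372e-01 6.000e-04 1.000e-02] [ 6.405e+02 -3.000e-01] [143.9  65.5] 86.0
side bow 135 [ 0.4458 -0.0229  0.066 ] [445.4 -22. ] [17.6 57.2] 73.1
side pillar 57 [0.5072 0.0536 0.0738] [509.4  58.5] [26.5 23.3] 88.8
side pillar 67 [0.3768 0.0501 0.0729] [378.1  54. ] [21.6 26.5] 1.4
side pillar 83 [ 0.4458 -0.0212  0.068 ] [445.5 -20.9] [17.3 56.7] 76.7
side pillar 71 [ 0.5124 -0.0975  0.0726] [514.4 -96. ] [25.6 23.1] 83.8
side pillar 64 [ 0.3806 -0.1041  0.0724] [ 383.5 -100.4] [23.8 21.8] 7.9
side cover 2403 [ 0.6801 -0.0158  0.012 ] [ 6.893e+02 -1.000e-01] [223.7 186.5] 87.1
side handle 143 [ 0.6854 -0.007   0.0463] [688.4  -4.1] [17.3 76.7] 85.7
top pillar 76 [ 0.5138 -0.0947  0.0716] [513.9 -94.9] [20.9 20.9] 0.1
top pillar 66 [ 0.3824 -0.0984  0.0728] [382.3 -98.5] [20.7 20.6] 0.4
top cover 3536 [ 0.6854 -0.0011  0.0109] [687.2  -5.8] [197.4 170.9] 85.9
top handle 139 [ 0.6865 -0.0018  0.0462] [688.1  -2.9] [13.6 74. ] 89.9
```

View pics/wrist3.png

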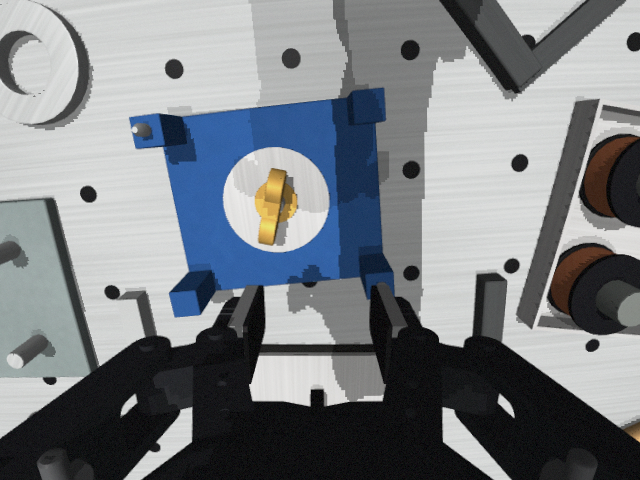

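Wrist view: the cover is off, the brass bow is at (273,205) between the four pillars, and a pin is at (140,130). The cover lies flat on the mat (plate top at 10 mm). Now I'll align to the bow.

{"method": "step_arm", "body": {
  "motion": [
    [[0.006,-0.013,0,0,0,0,0.045],[0.006,-0.013,0,0,0,0,0.045],[0.004,-0.0087,0.01,0,0,0,0.045],[0,0,0.02,0,0,0.985,0.045],[0,0,0.03,0,0,0.985,0.045],[0,0,0.02,0,0,0,0.045],[0,0,0.014,0,0,0,0.045],[0,0,0,0,0,0,0.045],[0,0,0,0,0,0,0.045]]
  ],
  "grip_force": 100
}}

```text
time_s: 38.9
tcp_pos: [0.4439, -0.0221, 0.091]
ee_rot: [[-0.961, 0.275, -0.001], [0.275, 0.961, -0.001], [0.001, -0.001, -1.0]]
force: [0.3, -0.7, 0.1]
grip_width: 0.045
grasp_force: 0.0
```

{"method": "step_arm", "body": {
  "motion": [
    [[-0.0013,0.0014,0.015,0,0,0,0.045],[0,0,0.02,0,0,0,0.045],[0,0,0.01,0,0,0,0.045],[0,0,0.004,0,0,0,0.045],[0,0,0,0,0,0,0.03],[0,0,0,0,0,0,0.0],[0,0,0,0,0,0,0.0],[0,0,0,0,0,0,0.0],[0,0,0,0,0,0,0.0],[0,0,0,0,0,0,0.0]]
  ],
  "grip_force": 100
}}

```text
time_s: 39.9
tcp_pos: [0.4465, -0.0214, 0.0432]
ee_rot: [[-0.962, 0.274, 0.001], [0.274, 0.962, -0.001], [-0.001, -0.0, -1.0]]
force: [-1.5, -3.4, 5.2]
grip_width: 0.0102
grasp_force: 99.1
```

{"method": "step_arm", "body": {
  "motion": [
    [[0,0,0,0,0,0.4,0.0],[0,0,0,0,0,0.6,0.0],[0,0,0,0,0,0.8,0.0],[0,0,0,0,0,0.8,0.0],[0,0,0,0,0,0.8,0.0],[0,0,0,0,0,0.8,0.0]]
  ]
}}

```text
time_s: 40.5
tcp_pos: [0.4463, -0.0216, 0.0432]
ee_rot: [[-0.751, 0.66, 0.001], [0.66, 0.751, -0.001], [-0.001, -0.0, -1.0]]
force: [-2.5, -3.0, 6.2]
grip_width: 0.0102
grasp_force: 99.4
```

```bash
python3 - <<'E'
from h import *
o=status.get_obs();print(o['tcp_pos'],o['joint_pos'].round(2),o['wrist_torque'],o["force"])
E
```

```text
[ 0.44634949 -0.02163913  0.04318534] [-0.67  0.36  0.7   2.23 -0.37  0.66  1.15] [-0.78217001  0.5715304   0.13681109] [-2.50369224 -3.00570382  6.18399314]
```

{"method": "step_arm", "body": {
  "motion": [
    [[0,0,0,0,0,0.9,0.0],[0,0,0,0,0,0.9,0.0],[0,0,0,0,0,0.9,0.0],[0,0,0,0,0,0.9,0.0],[0,0,0,0,0,0.9,0.0],[0,0,0,0,0,0.9,0.0],[0,0,0,0,0,0.9,0.0],[0,0,0,0,0,0.9,0.0],[0,0,0,0,0,0.9,0.0],[0,0,0,0,0,0.9,0.0],[0,0,0,0,0,0.9,0.0],[0,0,0,0,0,0.9,0.0],[0,0,0,0,0,0.6,0.0],[0,0,0,0,0,0.4,0.0],[0,0,0,0,0,0,0.0]]
  ]
}}

```text
time_s: 42.0
tcp_pos: [0.4456, -0.0218, 0.0432]
ee_rot: [[0.374, 0.927, -0.001], [0.927, -0.374, -0.001], [-0.001, -0.001, -1.0]]
force: [-4.2, -2.7, 10.9]
grip_width: 0.0099
grasp_force: 99.9
```

```bash
python3 - <<'E'
from h import *
o=status.get_obs();print(o['tcp_pos'],o['joint_pos'].round(2),o['wrist_torque'],o["force"])
E
```

```text
[ 0.4455925  -0.02184248  0.0431581 ] [-0.91  0.47  1.    2.24 -0.61  0.73  0.13] [-0.74062725  1.02721649 -0.04193238] [-4.15301555 -2.68551529 10.94824378]
```

{"method": "step_arm", "body": {
  "motion": [
    [[0,0,0,0,0,0.4,0.0],[0,0,0,0,0,0.7,0.0],[0,0,0,0,0,0.9,0.0],[0,0,0,0,0,0.9,0.0],[0,0,0,0,0,0.9,0.0],[0,0,0,0,0,0.9,0.0],[0,0,0,0,0,0.9,0.0],[0,0,0,0,0,0.9,0.0],[0,0,0,0,0,0.9,0.0],[0,0,0,0,0,0.9,0.0],[0,0,0,0,0,0.9,0.0],[0,0,0,0,0,0.9,0.0],[0,0,0,0,0,0.6,0.0],[0,0,0,0,0,0.4,0.0],[0,0,0,0,0,0,0.0]]
  ]
}}

```text
time_s: 43.5
tcp_pos: [0.4452, -0.0212, 0.0432]
ee_rot: [[1.0, 0.025, -0.002], [0.025, -1.0, -0.0], [-0.002, -0.0, -1.0]]
force: [-5.9, -2.2, 13.0]
grip_width: 0.01
grasp_force: 100.1
```

```bash
python3 - <<'E'
from h import *
o=status.get_obs();print(o['tcp_pos'],o['joint_pos'].round(2),o['wrist_torque'],o["force"])
E
```

```text
[ 0.44518605 -0.02124969  0.04316964] [-1.07  0.67  1.23  2.25 -0.89  0.87 -0.79] [-0.36943276  1.17441747 -0.06871205] [-5.94619971 -2.17968543 13.04328033]
```

{"method": "step_arm", "body": {
  "motion": [
    [[0,0,0,0,0,0,0.025],[0,0,0,0,0,0,0.045],[0,0,0,0,0,0,0.045],[0,0,-0.02,0,0,0,0.045],[0,0,-0.03,0,0,0,0.045],[0,0,-0.03,0,0,0,0.045],[0,0,-0.02,0,0,-0.7,0.045],[0,0,0,0,0,-1.3,0.045],[0,0,0,0,0,-1.3,0.045],[0,0,0,0,0,-1.3,0.045],[0,0,0,0,0,-1.3,0.045],[0,0,0,0,0,-1.3,0.045],[0,0,0,0,0,-1.3,0.045],[0,0,0,0,0,-1.3,0.045],[0,0,0,0,0,-1.3,0.045],[0,0,0,0,0,-1.3,0.045],[0,0,0,0,0,-1.3,0.045],[0,0,0,0,0,-1.3,0.045],[0,0,0,0,0,-1.3,0.045]]
  ]
}}

```text
time_s: 45.4
tcp_pos: [0.4463, -0.0198, 0.1424]
ee_rot: [[-0.168, 0.986, 0.001], [0.986, 0.168, 0.001], [0.001, 0.001, -1.0]]
force: [0.1, 0.5, -0.1]
grip_width: 0.0451
grasp_force: 0.0
```

{"method": "step_arm", "body": {
  "motion": [
    [[0,0,0,0,0,-1.3,0.045],[0,0,0,0,0,-1.3,0.045],[0,0,0,0,0,-1.3,0.045],[0,0,0,0,0,-1.3,0.045],[0,0,0,0,0,-1.3,0.045],[0,0,0,0,0,-1.3,0.045],[0,0,0,0,0,-1.3,0.045],[0,0,0,0,0,-1.3,0.045],[0,0,0,0,0,-1.3,0.045],[0,0,0,0,0,-1.3,0.045],[0,0,0,0,0,-0.7,0.045],[0,0,0,0,0,0,0.045],[0,0,0,0,0,0,0.045]]
  ]
}}

```text
time_s: 46.7
tcp_pos: [0.4462, -0.0201, 0.1423]
ee_rot: [[-1.0, -0.025, 0.0], [-0.025, 1.0, 0.0], [-0.0, 0.0, -1.0]]
force: [0.3, -0.1, 0.5]
grip_width: 0.0449
grasp_force: 0.0
```

```bash
cat > bow.py <<'E'
from h import *
o=status.get_obs();R=o['ee_rot'];print(o['tcp_pos'].round(4),o['joint_pos'].round(2),"yaw",np.degrees(np.arctan2(R[1][1],R[0][1])))
for n in("wrist","side","top"):
    c,p,d=shot(n);W=cloud(c,d);x,y,z=np.moveaxis(W,-1,0)
    for nm,lo,hi,x0,x1,yy in(("bow",.055,.0755,.40,.49,.06),("cover",.0085,.018,.58,.8,.12),("handle",.035,.06,.6,.77,.12)):
        m=((z>lo)&(z<hi)&(x>x0)&(x<x1)&(abs(y)<yy)).astype(np.uint8);N,L,S,_=cv2.connectedComponentsWithStats(m)
        for i in range(1,N):
            if S[i,4]>60: 
                P=W[L==i];r=cv2.minAreaRect((P[:,:2]*1000).astype(np.float32));print(n,nm,S[i,4],np.median(P,0).round(4),np.round(r[0],1),np.round(r[1],1),round(r[2],1))
E
python3 bow.py
```

```text
[ 0.4462 -0.0201  0.1423] [-0.9   0.14  0.91  2.18 -0.14  0.88  1.7 ] yaw 91.42832474037218
wrist bow 1644 [ 0.4419 -0.0215  0.066 ] [445.  -21.6] [57.8 12. ] 1.6
wrist cover 656 [ 0.61   -0.0317  0.01  ] [611.7 -31.4] [91.5 11. ] 86.3
side bow 129 [ 0.4437 -0.0247  0.0658] [446.5 -22.3] [15.3 59.1] 88.2
side cover 2008 [ 0.6826 -0.0153  0.0124] [684.1  -4.1] [187.1 165.3] 84.9
side handle 144 [ 0.6876 -0.0074  0.0464] [687.  -5.] [20.1 74.1] 81.7
top cover 2673 [ 0.685  -0.0038  0.0116] [686.3  -2. ] [185.3 168.3] 86.9
top handle 143 [ 0.6865 -0.0042  0.0463] [688.1  -3. ] [14.  75.6] 86.0
```

{"method": "step_arm", "body": {
  "motion": [
    [[0.0007,-0.0012,0.02,0,0,0,0.045],[0,0,0.03,0,0,0,0.045],[0,0,0.025,0,0,0,0.045],[0,0,0.015,0,0,0,0.045],[0,0,0.007,0,0,0,0.045],[0,0,0.002,0,0,0,0.045],[0,0,0,0,0,0,0.03],[0,0,0,0,0,0,0.0],[0,0,0,0,0,0,0.0],[0,0,0,0,0,0,0.0],[0,0,0,0,0,0,0.0],[0,0,0,0,0,0,0.0]]
  ],
  "grip_force": 100
}}

```text
time_s: 48.05
tcp_pos: [0.4464, -0.0213, 0.0443]
ee_rot: [[-1.0, -0.027, 0.002], [-0.027, 1.0, 0.001], [-0.002, 0.001, -1.0]]
force: [-0.8, 0.6, 5.7]
grip_width: 0.0099
grasp_force: 98.8
```

{"method": "step_arm", "body": {
  "motion": [
    [[0,0,0,0,0,0.4,0.0],[0,0,0,0,0,0.7,0.0],[0,0,0,0,0,0.9,0.0],[0,0,0,0,0,0.9,0.0],[0,0,0,0,0,0.9,0.0],[0,0,0,0,0,0.9,0.0],[0,0,0,0,0,0.9,0.0],[0,0,0,0,0,0.9,0.0],[0,0,0,0,0,0.9,0.0],[0,0,0,0,0,0.9,0.0],[0,0,0,0,0,0.9,0.0],[0,0,0,0,0,0.9,0.0],[0,0,0,0,0,0.6,0.0],[0,0,0,0,0,0.4,0.0],[0,0,0,0,0,0,0.0]]
  ]
}}

```text
time_s: 49.55
tcp_pos: [0.4461, -0.0218, 0.0443]
ee_rot: [[-0.421, 0.907, 0.001], [0.907, 0.421, 0.0], [-0.0, 0.001, -1.0]]
force: [-2.0, -0.7, 8.8]
grip_width: 0.01
grasp_force: 99.5
```

```bash
python3 - <<'E'
from h import *
o=status.get_obs();R=o['ee_rot'];print("yaw",np.degrees(np.arctan2(R[1][1],R[0][1])),o['tcp_pos'],o['joint_pos'].round(2),o['wrist_torque'],o["force"])
E
```

```text
yaw 24.894397706583703 [ 0.44607821 -0.0218248   0.04431943] [-0.95  0.5   1.05  2.24 -0.67  0.75  1.  ] [-0.13486753  0.5217125   0.02230692] [-1.98921368 -0.69071051  8.78134716]
```

{"method": "step_arm", "body": {
  "motion": [
    [[0,0,0,0,0,0.4,0.0],[0,0,0,0,0,0.7,0.0],[0,0,0,0,0,0.9,0.0],[0,0,0,0,0,0.9,0.0],[0,0,0,0,0,0.9,0.0],[0,0,0,0,0,0.9,0.0],[0,0,0,0,0,0.9,0.0],[0,0,0,0,0,0.9,0.0],[0,0,0,0,0,0.7,0.0],[0,0,0,0,0,0.5,0.0],[0,0,0,0,0,0.3,0.0]]
  ]
}}

```text
time_s: 50.65
tcp_pos: [0.4456, -0.0218, 0.0443]
ee_rot: [[0.392, 0.92, -0.0], [0.92, -0.392, 0.0], [0.0, -0.0, -1.0]]
force: [-3.6, 0.3, 10.1]
grip_width: 0.0096
grasp_force: 99.7
```

```bash
cat > t.py <<'E'
from h import *
o=status.get_obs();R=o['ee_rot'];print("yaw",np.degrees(np.arctan2(R[1][1],R[0][1])),o['tcp_pos'],o['joint_pos'].round(2),o['wrist_torque'],o["force"])
E
python3 t.py
```

```text
yaw -23.090938385045874 [ 0.44562932 -0.0218489   0.04432969] [-1.06  0.66  1.22  2.25 -0.87  0.85  0.34] [-0.04711106  0.70588016  0.26430195] [-3.62882764  0.28980819 10.11975166]
```

{"method": "step_arm", "body": {
  "motion": [
    [[0,0,0,0,0,0.4,0.0],[0,0,0,0,0,0.4,0.0],[0,0,0,0,0,0.4,0.0],[0,0,0,0,0,0.4,0.0]]
  ]
}}

```text
time_s: 51.05
tcp_pos: [0.4455, -0.0218, 0.0443]
ee_rot: [[0.54, 0.842, -0.0], [0.842, -0.54, 0.001], [0.0, -0.0, -1.0]]
force: [-3.4, 0.4, 8.9]
grip_width: 0.0101
grasp_force: 99.7
```

```bash
python3 t.py
```

```text
yaw -32.6966433553157 [ 0.44550311 -0.02180389  0.04432623] [-1.08  0.69  1.25  2.25 -0.9   0.88  0.2 ] [-0.15362647  0.75856481  0.22334336] [-3.38433442  0.3904871   8.864622  ]
```

{"method": "step_arm", "body": {
  "motion": [
    [[0,0,0,0,0,0.4,0.0],[0,0,0,0,0,0.4,0.0],[0,0,0,0,0,0.3,0.0]]
  ]
}}

```text
time_s: 51.35
tcp_pos: [0.4455, -0.0218, 0.0443]
ee_rot: [[0.632, 0.775, -0.001], [0.775, -0.632, 0.0], [-0.0, -0.001, -1.0]]
force: [-2.8, 0.0, 10.9]
grip_width: 0.0098
grasp_force: 101.6
```

```bash
python3 t.py
```

```text
yaw -39.16829836866653 [ 0.44546611 -0.02177439  0.04433331] [-1.09  0.71  1.27  2.25 -0.93  0.9   0.11] [-0.06988642  0.80841412  0.90834866] [-2.81178938  0.01929674 10.91693014]
```

{"method": "step_arm", "body": {
  "motion": [
    [[0,0,0,0,0,0.3,0.0],[0,0,0,0,0,0.3,0.0]]
  ]
}}

```text
time_s: 51.55
tcp_pos: [0.4454, -0.0218, 0.0444]
ee_rot: [[0.674, 0.739, -0.002], [0.739, -0.674, -0.001], [-0.002, -0.001, -1.0]]
force: [-2.9, -2.0, 10.5]
grip_width: 0.0102
grasp_force: 119.4
```

```bash
python3 t.py
```

```text
yaw -42.357065742112695 [ 0.44542348 -0.02177834  0.04437001] [-1.09  0.73  1.28  2.25 -0.94  0.91  0.06] [-0.20167836  0.8193517   1.99324282] [-2.88666893 -1.9600271  10.49538779]
```

Torque jumped from 0.22 to 2.0 N m at yaw of about −38°, which is the stop. I'll release and verify.

{"method": "step_arm", "body": {
  "motion": [
    [[0,0,0,0,0,0,0.025],[0,0,0,0,0,0,0.045],[0,0,0,0,0,0,0.045],[0,0,-0.02,0,0,0,0.045],[0,0,-0.03,0,0,0,0.045],[0,0,-0.04,0,0,0,0.045],[0,0,-0.04,0,0,-0.7,0.045],[0,0,-0.01,0,0,-1.3,0.045],[0,0,0,0,0,-1.3,0.045],[0,0,0,0,0,-1.3,0.045],[0,0,0,0,0,-1.3,0.045],[0,0,0,0,0,-1.3,0.045],[0,0,0,0,0,-1.3,0.045],[0,0,0,0,0,-1.3,0.045],[0,0,0,0,0,-1.3,0.045],[0,0,0,0,0,-1.3,0.045],[0,0,0,0,0,-1.3,0.045],[0,0,0,0,0,-1.3,0.045],[0,0,0,0,0,-1.3,0.045],[0,0,0,0,0,-1.3,0.045]]
  ]
}}

```text
time_s: 53.55
tcp_pos: [0.4444, -0.0206, 0.1774]
ee_rot: [[-0.886, 0.464, -0.002], [0.464, 0.886, 0.002], [0.002, 0.0, -1.0]]
force: [0.4, 0.3, 0.1]
grip_width: 0.0454
grasp_force: 0.0
```

{"method": "step_arm", "body": {
  "motion": [
    [[0,0,0,0,0,-1.3,0.045],[0,0,0,0,0,-1.3,0.045],[0,0,0,0,0,-1.2,0.045],[0,0,0,0,0,0,0.045],[0,0,0,0,0,0,0.045]]
  ]
}}

```text
time_s: 54.05
tcp_pos: [0.4446, -0.0206, 0.1775]
ee_rot: [[-0.996, 0.093, -0.002], [0.093, 0.996, 0.001], [0.002, 0.001, -1.0]]
force: [-0.5, 0.6, -0.4]
grip_width: 0.0452
grasp_force: 0.0
```

```bash
python3 bow.py; python3 t.py; python3 look.py top|grep neck
```

```text
[ 0.4446 -0.0206  0.1775] [-1.19  0.06  1.2   2.16 -0.07  0.96  1.53] yaw 84.68065721018115
wrist bow 1439 [ 0.444  -0.0226  0.0657] [445.5 -22.1] [58.2 12.7] 52.2
wrist cover 3057 [ 0.6245 -0.0277  0.01  ] [627.1 -28.2] [120.9  40.4] 86.1
side bow 88 [ 0.4433 -0.0253  0.0673] [445.1 -22.7] [56.5 12.5] 52.9
side cover 2057 [ 0.6815 -0.0154  0.0125] [685.9  -5.3] [196.1 168.8] 87.9
side handle 141 [ 0.6849 -0.0067  0.0465] [686.9  -4.4] [17.6 76.1] 87.5
top cover 2725 [ 0.6862 -0.004   0.0116] [688.2  -3.5] [185.  162.9] 85.7
top handle 140 [ 0.6863 -0.003   0.0463] [688.7  -3. ] [13.5 76. ] 89.6
yaw 84.7807526112302 [ 0.44480884 -0.02048584  0.17761433] [-1.19  0.06  1.2   2.16 -0.07  0.96  1.53] [-0.01637247  0.03177306  0.01492054] [0.55956594 0.59629801 0.21514341]
top neck 132 [0.5627 0.3712 0.0732] [563.7 371.3] [32.9 31.6] 10.8
top neck 128 [0.5487 0.2706 0.0732] [549.  271.1] [32.7 31. ] 68.5
top neck 124 [0.4625 0.3888 0.073 ] [463.2 389.6] [32.3 29. ] 13.3
top neck 135 [0.4469 0.2927 0.0729] [446.9 292.9] [32.8 31.4] 89.9
```

{"method": "step_arm", "body": {
  "motion": [
    [[-0.01,0.002,0,0,0,-0.21,0.045],[-0.025,0.004,0,0,0,0,0.045],[-0.035,0.004,0,0,0,0,0.045],[-0.035,0.004,0,0,0,0,0.045],[-0.035,0.004,0,0,0,0,0.045],[-0.035,0.004,0,0,0,0,0.045],[-0.03,0.004,0,0,0,0,0.045],[-0.02,0.004,0,0,0,0,0.045],[-0.012,0.004,0,0,0,0,0.045],[-0.005,0,0,0,0,0,0.045],[0,0,0,0,0,0,0.045],[0,0,0,0,0,0,0.045]]
  ]
}}

```text
time_s: 55.45
tcp_pos: [0.6879, -0.0034, 0.1771]
ee_rot: [[-0.998, 0.068, -0.003], [0.068, 0.998, 0.0], [0.003, 0.0, -1.0]]
force: [-0.1, -0.1, 0.4]
grip_width: 0.0452
grasp_force: 0.0
```

```bash
python3 t.py; python3 - <<'E'
from h import *
c,p,d=shot("wrist","w5.png");W=cloud(c,d);x,y,z=np.moveaxis(W,-1,0)
for nm,lo,hi in(("cover",.007,.016),("handle",.035,.06)):
    m=((z>lo)&(z<hi)&(x>.58)&(x<.8)&(abs(y)<.12)).astype(np.uint8);N,L,S,_=cv2.connectedComponentsWithStats(m)
    for i in range(1,N):
        if S[i,4]>300:P=W[L==i];print(nm,S[i,4],np.median(P,0).round(4),cv2.minAreaRect((P[:,:2]*1000).astype(np.float32)))
E
```

```text
yaw 86.09101689128492 [ 0.68789291 -0.00344347  0.17705692] [-0.68  0.67  0.91  1.57 -0.56  1.18  1.85] [-0.02032812 -0.01631828  0.00550279] [-0.06873624 -0.10558047  0.42721281]
cover 32400 [ 0.6777 -0.0017  0.0101] ((687.6734619140625, -3.661468505859375), (179.3157196044922, 156.7634735107422), 86.10459899902344)
handle 1599 [ 0.6844 -0.0038  0.0458] ((686.9569702148438, -3.724945068359375), (13.548530578613281, 72.89910888671875), 85.75023651123047)
```

{"method": "step_arm", "body": {
  "motion": [
    [[0,0,0.02,0,0,0,0.045],[0,0,0.04,0,0,0,0.045],[0,0,0.04,0,0,0,0.045],[0,0,0.03,0,0,0,0.045],[0,0,0.016,0,0,0,0.045],[0,0,0.007,0,0,0,0.045],[0,0,0.002,0,0,0,0.045],[0,0,0,0,0,0,0.03],[0,0,0,0,0,0,0.0],[0,0,0,0,0,0,0.0],[0,0,0,0,0,0,0.0],[0,0,0,0,0,0,0.0],[0,0,0,0,0,0,0.0]]
  ],
  "grip_force": 90
}}

```text
time_s: 56.8
tcp_pos: [0.6901, -0.0035, 0.0246]
ee_rot: [[-0.998, 0.068, 0.002], [0.068, 0.998, 0.0], [-0.002, 0.001, -1.0]]
force: [-1.9, 0.9, 6.5]
grip_width: 0.0123
grasp_force: 90.6
```

{"method": "step_arm", "body": {
  "motion": [
    [[0,0,-0.005,0,0,0,0.0],[0,0,-0.015,0,0,0,0.0],[0,0,-0.03,0,0,0,0.0],[0,0,-0.035,0,0,0,0.0],[0,0,-0.035,0,0,0,0.0],[0,0,-0.025,0,0,0,0.0],[0,0,-0.015,0,0,-0.5,0.0],[0,0,-0.005,0,0,-0.45,0.0],[0.015,0,0,0,0,0,0.0],[0.03,-0.001,0,0,0,0,0.0],[0.03,-0.001,0,0,0,0,0.0],[0.03,-0.001,0,0,0,0,0.0],[0.03,-0.001,0,0,0,0,0.0],[0.03,-0.001,0,0,0,0,0.0],[0.03,-0.001,0,0,0,0,0.0],[0.025,-0.001,0,0,0,0,0.0],[0.015,-0.001,0,0,0,0,0.0],[0.006,0,0,0,0,0,0.0],[0,0,0,0,0,0,0.0],[0,0,0,0,0,0,0.0]]
  ]
}}

```text
time_s: 58.8
tcp_pos: [0.4478, -0.0187, 0.1876]
ee_rot: [[-1.0, -0.032, -0.001], [-0.032, 0.999, 0.002], [0.001, 0.002, -1.0]]
force: [0.2, 0.9, -4.7]
grip_width: 0.0122
grasp_force: 89.0
```

```bash
cat > cov.py <<'E'
from h import *
for n in("wrist","side"):
    c,p,d=shot(n,f"{n}_{status.get_obs()['time_s']:.0f}.png");W=cloud(c,d);x,y,z=np.moveaxis(W,-1,0)
    Z=status.get_obs()["tcp_pos"][2]-.0885+.078
    for nm,lo,hi in(("cover",Z-.008,Z+.008),("handle",Z+.024,Z+.045)):
        m=((z>lo)&(z<hi)&(x>.34)&(x<.57)&(abs(y)<.15)).astype(np.uint8);N,L,S,_=cv2.connectedComponentsWithStats(m)
        for i in range(1,N):
            if S[i,4]>(400 if n=="wrist" else 80):P=W[L==i];print(n,nm,S[i,4],np.median(P,0).round(4),cv2.minAreaRect((P[:,:2]*1000).astype(np.float32)))
E
python3 t.py; python3 cov.py; ls pics
```

```text
yaw 91.80952346192544 [ 0.4478372  -0.01869659  0.1876252 ] [-1.22  0.04  1.22  2.14 -0.05  0.98  1.63] [-0.00171354 -0.0551249   0.00837818] [ 0.17483991  0.92877901 -4.74565972]
wrist cover 80792 [ 0.4102 -0.0189  0.1733] ((428.53900146484375, -18.97705841064453), (122.45565032958984, 179.93728637695312), 1.6901992559432983)
wrist cover 624 [ 0.5107 -0.0166  0.173 ] ((507.2383728027344, -16.893787384033203), (19.114774703979492, 25.40821075439453), 3.4953086376190186)
wrist handle 7916 [ 0.438  -0.019   0.2091] ((445.0072937011719, -20.117603302001953), (37.07107925415039, 72.46800994873047), 73.14411926269531)
side cover 2580 [ 0.4312 -0.0417  0.1756] ((446.7569580078125, -18.444068908691406), (158.78720092773438, 182.67898559570312), 2.2438478469848633)
side handle 122 [ 0.4355 -0.0248  0.2104] ((434.7189025878906, -22.467124938964844), (28.284238815307617, 48.83513259887695), 67.29176330566406)
crop.png
s2.png
side0.png
side3.png
side_59.png
top0.png
top3.png
w1.png
w5.png
wrist3.png
wrist_59.png
```

{"method": "step_arm", "body": {
  "motion": [
    [[-0.0003,-0.0027,0.01,0,0,0,0.0],[0,0,0.025,0,0,0,0.0],[0,0,0.025,0,0,0,0.0],[0,0,0.01,0,0,0,0.0],[0,0,0.003,0,0,0,0.0],[0,0,0,0,0,0,0.0],[0,0,0,0,0,0,0.0],[0,0,0,0,0,0,0.0]]
  ]
}}

```text
time_s: 59.7
tcp_pos: [0.4495, -0.0213, 0.1156]
ee_rot: [[-0.999, -0.032, 0.001], [-0.032, 0.999, 0.001], [-0.001, 0.001, -1.0]]
force: [-0.1, -0.2, -4.1]
grip_width: 0.0123
grasp_force: 89.1
```

```bash
python3 t.py; python3 cov.py; ls -t pics|head -2
```

```text
yaw 91.84285160543733 [ 0.44948591 -0.02131229  0.11555628] [-1.03  0.28  1.1   2.2  -0.34  0.84  1.9 ] [-0.0192058  -0.01129703  0.05495761] [-0.11638118 -0.16337413 -4.08179033]
wrist cover 80820 [ 0.4119 -0.0215  0.1012] ((430.4808044433594, -21.850990295410156), (122.9003677368164, 179.50144958496094), 1.7888132333755493)
wrist cover 623 [ 0.5124 -0.0192  0.1011] ((508.82550048828125, -19.29469871520996), (18.806167602539062, 25.416242599487305), 0.8108789324760437)
wrist handle 7938 [ 0.4396 -0.0216  0.137 ] ((446.5598449707031, -20.096878051757812), (72.31233215332031, 37.084197998046875), 21.005952835083008)
side cover 2427 [ 0.4319 -0.0443  0.1032] ((447.7455139160156, -21.46942138671875), (157.83578491210938, 183.0953369140625), 1.7075210809707642)
side handle 119 [ 0.4342 -0.0268  0.138 ] ((432.8152160644531, -30.049192428588867), (36.03193283081055, 42.301361083984375), 29.46225929260254)
side_60.png
wrist_60.png
```

{"method": "step_arm", "body": {
  "motion": [
    [[0.0012,0.0001,0,0,0,0,0.0],[0,0,0.004,0,0,0,0.0],[0,0,0.004,0,0,0,0.0],[0,0,0.004,0,0,0,0.0],[0,0,0,0,0,0,0.0],[0,0,0,0,0,0,0.0]]
  ]
}}

```text
time_s: 60.4
tcp_pos: [0.4469, -0.0215, 0.1024]
ee_rot: [[-0.999, -0.032, -0.002], [-0.032, 0.999, 0.0], [0.002, 0.0, -1.0]]
force: [0.3, -0.5, -5.5]
grip_width: 0.012
grasp_force: 89.0
```

{"method": "step_arm", "body": {
  "motion": [
    [[0,0,0.003,0,0,0,0.0],[0,0,0.003,0,0,0,0.0],[0,0,0,0,0,0,0.0]]
  ]
}}

```text
time_s: 60.7
tcp_pos: [0.4467, -0.0214, 0.0963]
ee_rot: [[-0.999, -0.032, -0.003], [-0.032, 0.999, 0.0], [0.003, 0.0, -1.0]]
force: [0.1, -0.3, -5.1]
grip_width: 0.0123
grasp_force: 89.1
```

```bash
python3 t.py; python3 cov.py|grep cover; ls -t pics|head -2
```

```text
yaw 91.83326062919274 [ 0.44670574 -0.02135677  0.0962625 ] [-0.98  0.32  1.06  2.22 -0.39  0.81  1.94] [ 0.00507089 -0.03217129 -0.04216828] [ 0.13578933 -0.3291336  -5.05121615]
wrist cover 81228 [ 0.4088 -0.0222  0.082 ] ((427.9516296386719, -21.78376007080078), (123.51206970214844, 179.81195068359375), 1.7887283563613892)
wrist cover 623 [ 0.5093 -0.0193  0.0816] ((506.5083923339844, -19.532772064208984), (19.142087936401367, 25.408544540405273), 2.8279519081115723)
side cover 2412 [ 0.4293 -0.0444  0.0843] ((445.4891357421875, -21.357131958007812), (157.88404846191406, 182.42071533203125), 1.9369028806686401)
side_61.png
wrist_61.png
```

{"method": "step_arm", "body": {
  "motion": [
    [[-0.001,0,0.002,0,0,0,0.0],[0,0,0.0015,0,0,0,0.0],[0,0,0.001,0,0,0,0.0],[0,0,0,0,0,0,0.0]]
  ]
}}

```text
time_s: 61.2
tcp_pos: [0.4482, -0.0213, 0.0925]
ee_rot: [[-0.999, -0.032, -0.002], [-0.032, 0.999, 0.001], [0.002, 0.001, -1.0]]
force: [-3.1, 1.3, 1.7]
grip_width: 0.0121
grasp_force: 89.9
```

```bash
python3 t.py; python3 cov.py|grep cover; ls -t pics|head -2
```

```text
yaw 91.83408338806727 [ 0.44821311 -0.02127755  0.09249054] [-0.97  0.33  1.04  2.21 -0.41  0.8   1.95] [0.11569742 0.2823459  0.05859077] [-3.07041106  1.26023732  1.71889448]
wrist cover 80905 [ 0.4106 -0.0226  0.0781] ((429.0395812988281, -21.7977294921875), (122.22496032714844, 179.5409393310547), 1.6156572103500366)
wrist cover 615 [ 0.5108 -0.0192  0.0781] ((507.5693359375, -19.244857788085938), (25.54327392578125, 18.344087600708008), 88.73346710205078)
side cover 2384 [ 0.4309 -0.0443  0.0804] ((447.0853576660156, -21.30345916748047), (159.44467163085938, 182.7735137939453), 1.7542424201965332)
side_61.png
wrist_61.png
```

Seated: the plate top is at 78 mm, as at the start, with contact force. I'll release and withdraw.

{"method": "step_arm", "body": {
  "motion": [
    [[0,0,0,0,0,0,0.02],[0,0,0,0,0,0,0.045],[0,0,0,0,0,0,0.045],[0,0,0,0,0,0,0.045],[0,0,-0.01,0,0,0,0.045],[0,0,-0.03,0,0,0,0.045],[0,0,-0.04,0,0,0,0.045],[0,0,-0.04,0,0,0,0.045],[0,0,-0.04,0,0,0,0.045],[0,0,-0.02,0,0,0,0.045],[-0.02,0,0,0,0,0,0.045],[-0.04,0,0,0,0,0,0.045],[-0.04,0,0,0,0,0,0.045],[-0.03,0,0,0,0,0,0.045],[0,0,0,0,0,0,0.045],[0,0,0,0,0,0,0.045],[0,0,0,0,0,0,0.045]]
  ]
}}

```text
time_s: 63.0
tcp_pos: [0.5274, -0.0175, 0.2684]
ee_rot: [[-0.999, -0.022, -0.036], [-0.022, 1.0, 0.008], [0.036, 0.009, -0.999]]
force: [0.2, -0.3, -0.4]
grip_width: 0.0452
grasp_force: 0.0
```

```bash
python3 t.py; python3 look.py top side; python3 - <<'E'
from h import *
c,p,d=shot("wrist","wf.png");W=cloud(c,d);z=W[...,2]
m=((z>.07)&(z<.086)).astype(np.uint8);N,L,S,_=cv2.connectedComponentsWithStats(m)
for i in range(1,N):
    if S[i,4]>400:
        P=W[L==i];print(S[i,4],cv2.minAreaRect((P[:,:2]*1000).astype(np.float32)),np.percentile(P[:,2],[5,50,95]),"plane",np.linalg.lstsq(np.c_[P[:,:2],np.ones(len(P))],P[:,2],rcond=None)[0])
E
```

```text
yaw 91.24348498786635 [ 0.52740165 -0.01753295  0.26844883] [-1.1   0.31  1.27  1.86 -0.32  1.24  1.86] [-0.03045237 -0.00556076 -0.01536768] [ 0.23143096 -0.29582321 -0.40672539]
top neck 130 [0.5627 0.3718 0.0727] [563.2 371.2] [33.4 32.2] 87.7
top neck 124 [0.549  0.2711 0.0726] [549.8 271.2] [31.4 31.5] 17.7
top neck 124 [0.4626 0.3898 0.0722] [462.8 389.9] [31.7 30.9] 1.1
top neck 133 [0.447  0.2928 0.0728] [446.9 292.5] [31.6 31.8] 84.4
top cover 2088 [ 0.4379 -0.0657  0.0786] [447.4 -52. ] [156.4 115.5] 1.8
top handle 98 [ 0.4301 -0.0222  0.1138] [437.5 -21. ] [12.4 55. ] 89.7
side neck 71 [0.5614 0.3678 0.0741] [561.6 370.7] [33.7 30.2] 81.5
side neck 73 [0.4632 0.387  0.0735] [464.6 389.5] [36.2 29. ] 63.8
side neck 74 [0.5475 0.2677 0.0742] [548.3 269.5] [32.9 28.8] 41.1
side neck 80 [0.447  0.2898 0.0739] [447.4 290.8] [32.2 32.1] 36.3
side neck 63 [ 0.6921 -0.4512  0.0689] [ 691.3 -450.7] [17.1 30.4] 0.9
side cover 2806 [ 0.4416 -0.0337  0.0804] [446.8 -20.1] [157.6 183.9] 2.2
side handle 158 [ 0.4448 -0.0248  0.1147] [445.7 -21.9] [73.9 16.5] 1.8
33771 ((445.7991027832031, -21.39196014404297), (156.74908447265625, 178.80880737304688), 1.7364588975906372) [0.07684479 0.07813597 0.07939985] plane [-0.00047528 -0.00040163  0.07832478]
613 ((448.3365478515625, 287.0444641113281), (32.031795501708984, 23.43629264831543), 9.190051078796387) [0.07050564 0.07187714 0.0732844 ] plane [0.00070833 0.01145645 0.06826146]
696 ((548.4741821289062, 271.3504943847656), (32.15648651123047, 32.04267883300781), 26.620073318481445) [0.07051345 0.07191404 0.07313404] plane [0.00139058 0.0048717  0.06979393]
```

View pics/wf.png

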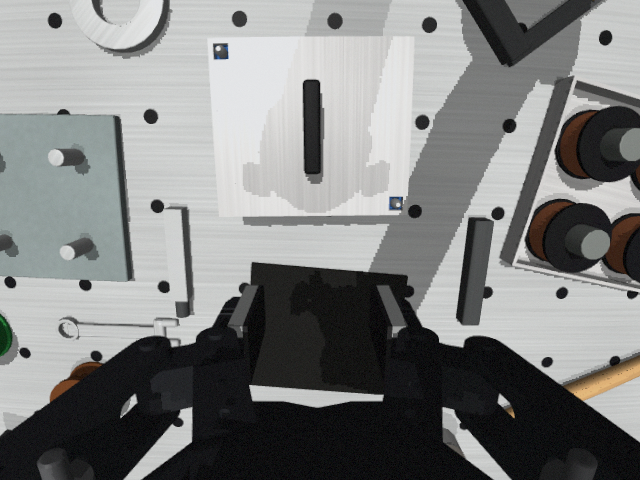

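Both pins show in their holes at (221,51) and (396,204). The cover is level at 78 mm, the mat is clear, and the four spools stand in the tray. Handing in.

```bash
python3 -c "
from workcell import workorder;print(workorder.hand_in())"
```

```text
the job is handed in; nothing more can be done
None
```

The job is handed in, though no verdict came back: all four spools stand in the tray, the key is wound to its stop, and the cover lies level and flush on the box over both pins, at about 63 s on the robot's clock.

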